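Hang the two bins back on the slatwall

TASK

Hang the two empty bins back on the slatwall, in the free stretch between the things already hanging there: first the wide bin in the lower groove, then the narrow bin in the upper groove, roughly straight above the wide one. Tilt each bin nose up to get its lip into the groove, then swing it down until it sits fully home with its back flat against the wall, and let go. Do not shift or knock over the other things standing on the bench.

Things in the scene. Friction and masses are not known exactly. Their poses are not given: they have to be found in the camera images.
- slatwall: Fixed upright light-grey slatwall, 460 long, 285 high, 22 thick, at the right, grooved face towards the bench's middle. Origin: on the bench under mid-length, in the face plane. +x into the panel (face looks to -x), +y along it, +z up. Two horizontal T-grooves run its length, closed at the ends. Feet: two flat bars 6 high, 35 wide at y = +-210, reaching 50 in front of the face
- groove_low (a point): LOWER groove: point on the lower edge of its mouth, mid-length, in the face plane, 115 above the bench; axes as the slatwall. Each groove has a mouth 18 high (z 0 to 18 from this point) in a face 4 thick; behind it a cavity from x=4 to x=16, from 6 below the mouth's lower edge to 13 above its upper edge (z -6 to 31)
- groove_up (a point): UPPER groove: the same point, 215 above the bench; groove of the same section
- wide_bin: Loose grey open-topped slatwall bin, 64 wide (y), 92 deep (x -46 to 46), about 160 g, empty, standing upright, back roughly towards the slatwall. Origin: middle of its underside; +x to its back (hook side), low front at -x, +z up. Back wall 58 high, front 30; flat side walls 55 high from x=-10 to the back, 36 or more in front; walls 3 thick. Grip it across the side walls
- wide_hook (a point): Wide bin's hook point: underside of the tongue where it leaves the back face, mid-width (x 46, z 55 in the bin's frame; bin axes). Tongue 3 thick, 52 wide, goes 9.5 back; at its end a lip 3 thick (6.5 to 9.5 back) rises to 23 above this point. It enters the groove only nose up (about 40 degrees). Hung, this point lies on the mouth's lower edge, lip behind the face, back wall on the face
- narrow_bin: The same kind of bin, 42 wide, about 120 g; all other sizes, origin and axes as the wide bin
- narrow_hook (a point): Narrow bin's hook point, as wide_hook (x 46, z 55 in its frame); tongue and lip are 30 wide
- hung_left: Fixed accessories hung at the +y end of the free stretch: tube with brushes in the upper groove (brushes to 340 above the bench), two tape rolls on a prong in the lower one. 68 wide, stands out 85 from the face. Origin: on the bench in the face plane, mid-width; axes as the slatwall
- hung_right: Fixed accessories hung at the -y end of the free stretch: small tray of paint pots in the upper groove, a bin with sponges in the lower one. 64 wide, stands out 82 from the face, up to 235 high. Origin and axes as hung_left
- squeeze_bottle: Loose bystander: translucent white squeeze bottle with pink flip cap, diameter 58, 152 high; origin under its middle
- paint_jar: Loose bystander: jar, diameter 48, 55 high; origin under its middle
- glaze_jar: Loose bystander: jar, diameter 52, 48 high; origin under its middle
- water_cup: Loose bystander: white cup, diameter 76, 85 high; origin under its middle
- mixing_bowl: Loose bystander: white bowl, diameter 96, 40 high; origin under its middle
- vase: Loose bystander: unglazed vase, diameter 80, 135 high; origin under its middle
- test_tile: Loose bystander: flat clay tile, 75 x 75 x 8; origin under its middle
Mind the look-alikes: they are no part of the job. What is shaped like the narrow_bin but blue or yellow is not meant.

How it is judged:
By the outcome, as a careful person would: the job done as asked, in the order asked, and still so for the second after the job is handed in, with the robot touching nothing.
It also fails if it takes over 69 s, if anything falls off the work surface, if the arm or the gripper's body presses on something with over 40 N, if the wrist force passes 120 N, or if a joint passes its speed limit or range.

ROBOT

A 7-joint arm with a two-finger parallel gripper is mounted at the origin on the work surface. World frame = base frame: x ahead of the robot, y to its left, z up, the work surface at z = 0. Lengths are in m, angles in rad, forces in N, time in s.
With the tool pointing down it reaches from about 0.425 to 0.825 m from the base axis. Payload 3.6 kg.
Tool frame: the origin (TCP) lies midway between the tips of the shut fingers; the grasp point (between the pads) lies 19 mm behind it; z points along the fingers, y is the line along which they close (so a half turn about z gives the same grasp; the last joint's range is limited). The gripper opens to 85 mm and grips with 20 to 120 N. Pads are 22 mm wide; open, the fingers measure 114 mm over their backs; the gripper's body (76 mm by 85 mm) begins 54 mm behind the grasp point. The pads swing forward as they close: fully open they stand 13 mm farther back than shut.
Start: joints at [-1.331, 0.615, -0.013, 1.423, 0.008, 1.103, -0.04], TCP at [0.171, 0.627, 0.231] pointing down, gripper open.
Joint ranges: [-3.12, 3.12], [-0.3, 2.06], [-1.34, 1.32], [0.26, 2.42], [-1.36, 4.5], [0.01, 1.98], [-2.84, 2.84]. Speed limits (rad/s): [2.79, 2.79, 3.14, 3.14, 3.14, 3.14, 3.14].

INTERFACE

Orientations are given as [roll, pitch, yaw] about the fixed x, y, z axes, in that order (R = Rz(yaw) Ry(pitch) Rx(roll)).
In Python, from plant import robot gives the robot as it stands.
- The arm moves only by the shell command python3 -m handwheel 'ROWS' [FORCE]. ROWS is JSON, a list of rows, each an object with "claw": the closure, from 0 (fully open) to 1 (shut); "translation": the shift along the tool's x, y, z in cm, a list of three; "rotation": the turn, a rotation vector about the tool's x, y, z in rad, a list of three. A call has exactly 8 rows; each row is the pose to reach, as a shift and turn from the pose commanded when the call began, along the tool's axes at that moment; what a row does not reach only later rows make up. A row lasts 1/10 s, in which the tool goes at most 50 mm and 8.59 degrees, less where a joint would pass 70% of its speed; a pose out of reach is approached as far as the arm can. A call with a gripper value outside its range is refused whole. The fingers move at their own pace and stop on an object; FORCE is the grip in N (left out, the last holds). Time passes only in rows, so rows that repeat a pose let the fingers close, or fill a call up. It gives the time, the measured TCP pose, the force, the opening and the grip force at its end, in the units of the state.
- robot.observe(): the state, without advancing time (a new reading comes with each control period).
- robot.snapshot(name): name is "scene" or "top"; returns a dict with "pixels" (420x560x3 uint8, blue, green, red), "mtx" (3x3 intrinsics, pixels), "rvec" (rotation vector, rad) and "tvec" (3), from world to camera coordinates, as OpenCV has them. Camera axes: x right, y down, z forward; pixel columns grow to the right and rows downward; lengths in m; the calibration is good to about 2 mm. A picture is of the moment at which its call begins. There is no depth.
- robot.sign_off(): hands the job in; it is judged then, once.
The state is a dict: "t": time; "joint_pos": joint angles; "qvel": joint speeds; "tau": joint torques, N m; "tcp_pos": TCP position; "eef_rot": TCP orientation; "wrist_force": force on the tool from outside, world axes, zero at the start; "moment": the same for the moment, N m; "opening": opening from 0.0 (shut) to 1.0 (fully open); "gripper_force": force on a finger pad.
Only numpy, scipy, OpenCV 4.12 (cv2) and the standard library are available. Lean on these libraries where they do the work, as an engineer would, in place of code of your own. Each camera call takes 0.05 s, during which the arm holds its last target. There are 200 camera calls.

## Working session

There is one attempt and no reset: what is moved stays moved. The work goes in short steps, Python scripts to look and compute and a shell command to move; the robot and the scene stay as the last step left them, time stands still between calls to the robot, and variables do not carry over. Pictures are saved under pics/ and viewed, at most 10 in all, crops included, and the job is handed in when it is done.

```bash
mkdir -p pics; ls; python3 - <<'E'
from plant import robot
import cv2,numpy as np
for n in("scene","top"):
    s=robot.snapshot(n); cv2.imwrite(f"pics/{n}0.png",cv2.resize(s["pixels"],(800,600),interpolation=cv2.INTER_CUBIC))
    np.savez(f"cal_{n}.npz",**{k:s[k] for k in("mtx","rvec","tvec")},px=s["pixels"])
    R=cv2.Rodrigues(np.array(s["rvec"]))[0]; print(n,-R.T@np.array(s["tvec"]).ravel(),R[2],s["mtx"])
print(robot.observe())
E
```

```text
pics
scene [ 0.96707104 -0.3407275   0.96107277] [-0.44419398  0.34327834 -0.82755767] [[418.01694868   0.         276.15652973]
 [  0.         418.01694868 210.55641163]
 [  0.           0.           1.        ]]
top [0.30700261 0.01824432 1.41773014] [ 0.16687716 -0.02534394 -0.98565191] [[486.00122686   0.         276.51083902]
 [  0.         486.00122686 211.23393612]
 [  0.           0.           1.        ]]
{'t': 0.1, 'joint_pos': array([-1.33045725,  0.61582136, -0.01258039,  1.4247518 ,  0.00808064,
        1.10339112, -0.04038216]), 'qvel': array([ 3.78738415e-05, -1.81317356e-03,  1.27861755e-03, -4.97820275e-03,
        1.41755360e-03,  1.77576080e-04, -9.55414359e-04]), 'tau': array([ 7.08611660e-04, -4.70387149e+01,  2.59906081e-01, -1.71570772e+01,
        1.00594616e-02,  5.90288022e-03,  4.31264539e-06]), 'tcp_pos': array([0.17121528, 0.62633038, 0.23025046]), 'eef_rot': array([-3.13927116e+00,  3.25029300e-05,  2.87479877e+00]), 'wrist_force': array([ 0.38347592, -0.22001451,  0.09249368]), 'moment': array([ 0.02798657,  0.01048566, -0.02159704]), 'gripper_force': 0.0, 'opening': 0.9972331452953659}
```

View pics/scene0.png

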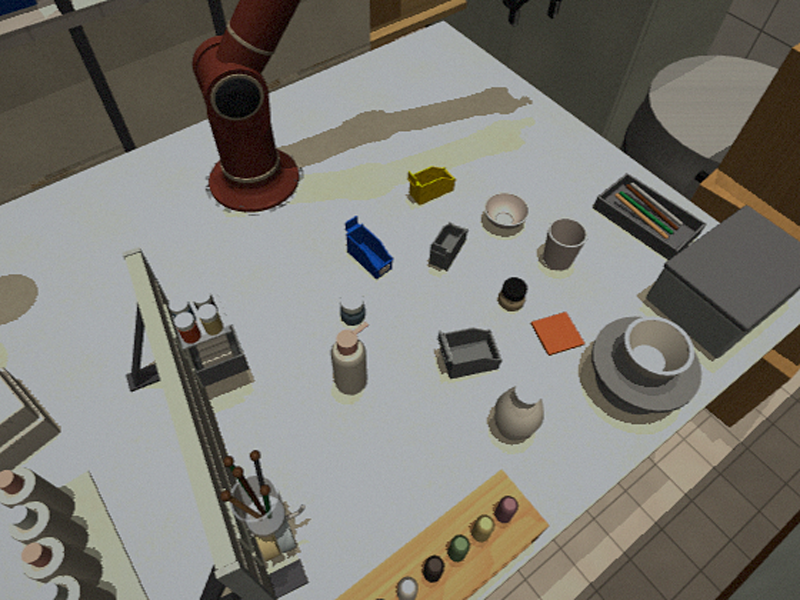

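View pics/top0.png

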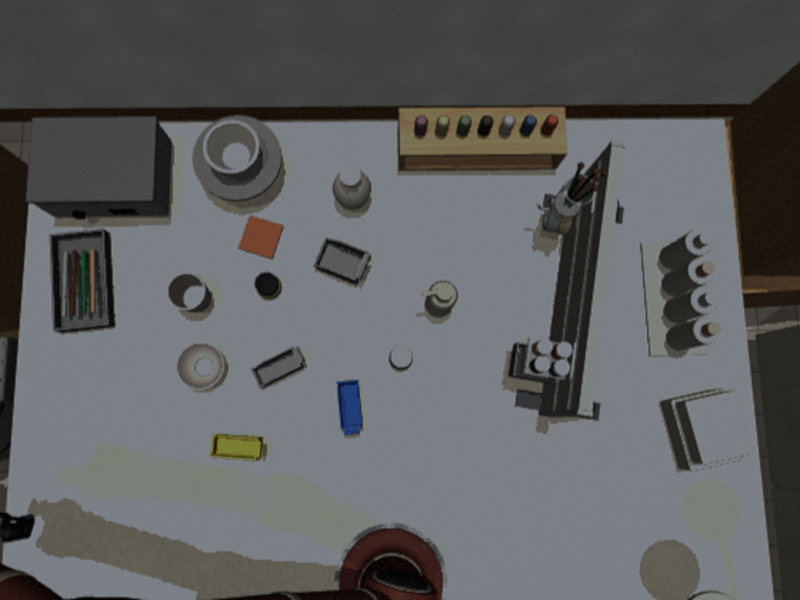

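Narrow candidates (top view): grey (278,367), blue (350,405), yellow (237,447). The grey one is meant, since blue and yellow are the look-alikes. The wide grey bin is at (342,260). The slatwall runs from (580,412) to (615,147), with the free stretch between the pots (545,360) and the brushes (565,205). Next: enlarged crops.

```bash
python3 - <<'E'
import numpy as np,cv2
t=np.load("cal_top.npz")["px"];s=np.load("cal_scene.npz")["px"]
def tile(im,x,y,w,h,k):
    o=cv2.resize(im[y:y+h,x:x+w],None,fx=k,fy=k,interpolation=cv2.INTER_CUBIC); o=cv2.convertScaleAbs(o,alpha=1.6)
    for i in range(0,w,10): cv2.line(o,(i*k,0),(i*k,4 if i%50 else 10),(0,0,255),1)
    for i in range(0,h,10): cv2.line(o,(0,i*k),(4,i*k),(0,0,255),1)
    cv2.putText(o,f"{x},{y}",(12,24),0,.5,(0,0,255),1); return o
a=np.vstack([np.hstack([tile(t,200,152,80,60,5),tile(t,155,227,80,60,5)]),np.hstack([tile(s,288,216,80,60,5),tile(s,273,142,80,60,5)])])
cv2.imwrite("pics/bins.png",a)
b=np.hstack([tile(t,350,95,100,200,3),tile(s,80,170,160,200,3)])
cv2.imwrite("pics/wall.png",b)
E
```

```text
(no output)
```

View pics/bins.png

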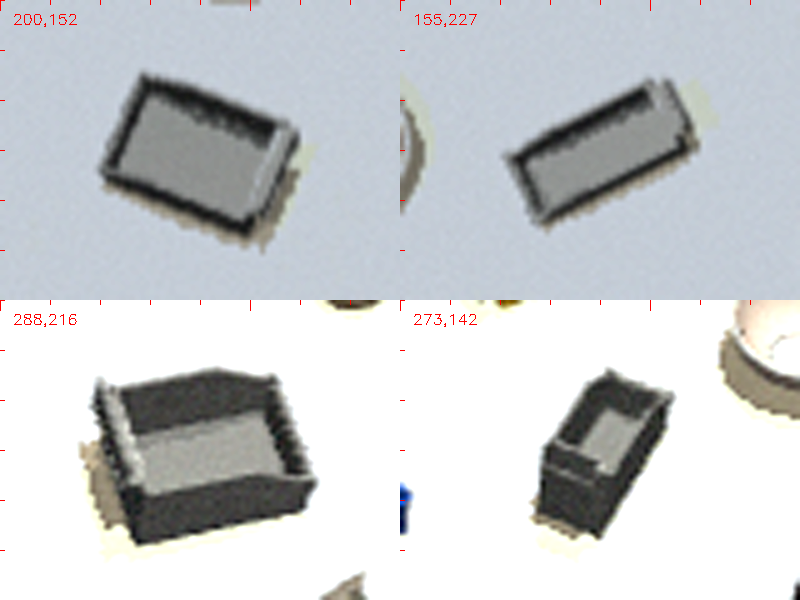

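View pics/wall.png

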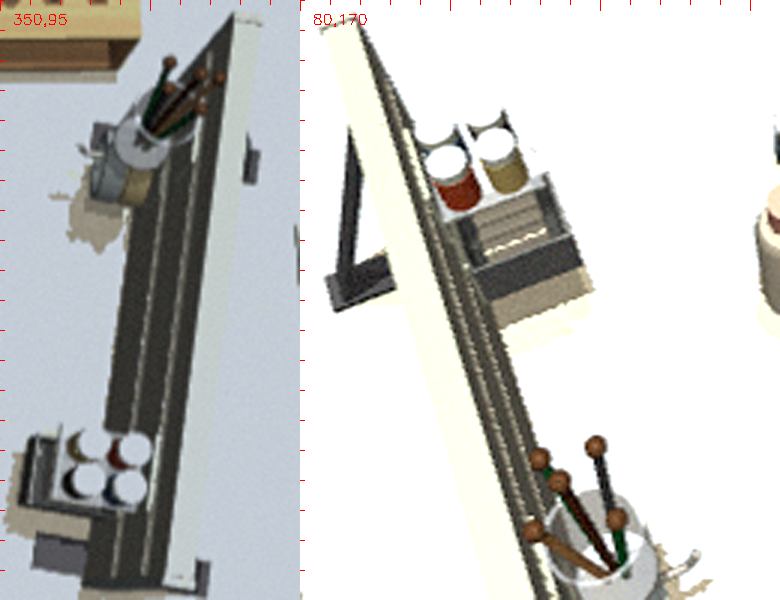

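The wide bin has its lip and back at the right in the top view (crop 245-300,120-235), roughly towards the wall. The narrow one also has its back to the right, at (650-690,85-150). The wall's face top edge runs from crop (163,583) to (237,12). Now fitting poses.

```bash
cat > h.py <<'E'
import numpy as np,cv2
from scipy.optimize import least_squares
C={n:np.load(f"cal_{n}.npz") for n in("top","scene")}
def proj(n,P): c=C[n]; return cv2.projectPoints(np.array(P,float).reshape(-1,1,3),c["rvec"],c["tvec"],c["mtx"],None)[0].reshape(-1,2)
def world(p,P):
    c,s=np.cos(p[2]),np.sin(p[2]); P=np.array(P,float)/1000
    return np.c_[p[0]+c*P[:,0]-s*P[:,1],p[1]+s*P[:,0]+c*P[:,1],P[:,2]]
def fit(obs,p0):
    def f(p): return np.concatenate([(proj(n,world(p,[P]))-uv).ravel() for n,P,uv in obs])
    r=least_squares(f,p0,loss="soft_l1"); return r.x,f(r.x).reshape(-1,2).round(1)
def cr(x,y,k,u,v): return np.array([x+(u+.5)/k-.5,y+(v+.5)/k-.5])
E
python3 - <<'E'
from h import *
t=lambda u,v:cr(200,152,5,u,v); s=lambda u,v:cr(288,216,5,u,v)
w=[("top",(-46,32,36),t(143,75)),("top",(-46,-32,36),t(102,175)),("top",(55,26,78),t(298,130)),
("scene",(46,32,0),s(138,243)),("scene",(-46,32,0),s(306,210)),("top",(55,-26,78),t(250,232))]
print("wide",*fit(w,[.5,.1,-1.8]))
t=lambda u,v:cr(155,227,5,u,v); s=lambda u,v:cr(273,142,5,u,v)
w=[("top",(-46,21,36),t(108,155)),("top",(-46,-21,36),t(145,228)),("scene",(46,-21,0),s(137,215)),("scene",(46,21,0),s(200,237)),("scene",(-46,21,36),s(270,98)),("top",(55,-15,78),t(292,150)),("top",(55,15,78),t(268,82))]
print("narrow",*fit(w,[.35,.15,-1.2]))
t=lambda u,v:cr(350,95,3,u,v); s=lambda u,v:cr(80,170,3,u,v)
w=[("top",(0,-230,285),t(163,583)),("top",(22,-230,285),t(195,583)),("top",(0,230,285),t(237,12)),("top",(22,230,285),t(262,20)),
("scene",(0,-230,285),s(55,16)),("scene",(22,-230,285),s(20,32)),("scene",(0,230,285),np.array([243,563])/1.4286-.15),("scene",(22,230,285),np.array([218,573])/1.4286-.15)]
p,r=fit(w,[.5,-.4,-1.6]);print("wall",p,r)
# free-stretch: hung things
t=lambda u,v:cr(350,95,3,u,v)
inv=lambda n,uv,z:(lambda c:(lambda R,o,d:(o+d*((z-o[2])/d[2])))(R:=cv2.Rodrigues(c["rvec"])[0],-R.T@c["tvec"].ravel(),R.T@np.linalg.inv(c["mtx"])@[*uv,1]))(C[n])
def loc(P): d=np.array(P[:2])-p[:2];c,s=np.cos(p[2]),np.sin(p[2]);return [round(1000*float(x)) for x in(c*d[0]+s*d[1],-s*d[0]+c*d[1])]
print("tray top-left corner z~.2",loc(inv("top",t(65,428),.235)),loc(inv("top",t(150,435),.235)),"tube",loc(inv("top",t(142,140),.27)),"tape",loc(inv("top",t(125,208),.12)))
for nm,uv,z in(("bottle",(442,293),.15),("glaze",(401,355),.05),("paint",(267,282),.05),("bowl",(202,366),.04),("vase",(350,180),.12),("cup",(188,293),.085),("blue",(350,385),.05),("tile",(261,237),.01)):
    P=inv("top",np.array(uv)/1.4286,z);print(nm,P.round(3),loc(P))
E
```

```text
wide [ 0.62896222  0.09336135 -1.98325782] [[-0.3 -0.6]
 [-1.  -0.9]
 [-0.5  0.1]
 [-1.3 -0.6]
 [-0.8 -0.9]
 [ 1.9 -3.7]]
narrow [ 0.41215833  0.21727924 -1.12693744] [[ 0.2  0.1]
 [-1.  -1.1]
 [-1.6 -1.1]
 [-1.2  0.1]
 [-0.7 -1.6]
 [-0.3 -4.6]
 [-0.1 -0.7]]
wall [ 0.54803095 -0.34864149 -1.75552269] [[ 1.1 -4.2]
 [-0.2 -2.6]
 [-0.7  1.2]
 [-0.3  0. ]
 [-0.1  1.8]
 [ 0.7  0.1]
 [-3.3 -0.6]
 [-0.  -0.7]]
tray top-left corner z~.2 [-83, -126] [-13, -120] tube [-59, 116] tape [-33, 103]
bottle [ 0.537 -0.102  0.15 ] [-240, -56]
glaze [ 0.432 -0.027  0.05 ] [-295, -173]
paint [0.582 0.238 0.05 ] [-583, -75]
bowl [0.417 0.365 0.04 ] [-678, -260]
vase [0.769 0.069 0.12 ] [-451, 140]
cup [0.555 0.385 0.085] [-722, -128]
blue [0.375 0.074 0.05 ] [-383, -248]
tile [0.685 0.259 0.01 ] [-622, 24]
```

```bash
python3 - <<'E'
from h import *
t=lambda u,v:cr(200,152,5,u,v); s=lambda u,v:cr(288,216,5,u,v)
w=[("top",(-46,32,36),t(143,75)),("top",(-46,-32,36),t(102,175)),("top",(55,26,78),t(298,130)),
("scene",(46,32,0),s(138,243)),("scene",(-46,32,0),s(306,210)),("top",(46,-32,58),t(250,235))]
W=fit(w,[.5,.1,-1.8]);print("wide",*W)
t=lambda u,v:cr(155,227,5,u,v); s=lambda u,v:cr(273,142,5,u,v)
w=[("top",(-46,21,36),t(108,155)),("top",(-46,-21,36),t(145,228)),("scene",(46,-21,0),s(137,215)),("scene",(46,21,0),s(200,237)),("scene",(-46,21,36),s(270,98)),("top",(46,-21,58),t(292,150)),("top",(55,15,78),t(268,82))]
N=fit(w,[.35,.15,-1.2]);print("narrow",*N)
p=np.array([.548,-.3486,-1.7555])
def seg(im,n,pose,A,B,col,k,o):
    q=(proj(n,world(pose,[A,B]))-o+.5)*k; cv2.line(im,*[tuple(int(v) for v in a) for a in q],col,1)
L=[((0,-230,285),(0,230,285)),((22,-230,285),(22,230,285)),((0,-230,0),(0,230,0)),((0,-230,0),(0,-230,285)),((0,230,0),(0,230,285))]+[((0,-230,z),(0,230,z)) for z in(115,133,215,233)]
L+=[((-50,y,6),(0,y,6)) for y in(-192.5,-227.5)]
def B(h,): return [((a,b,0),(c,d,0)) for a,b,c,d in((-46,-h,46,-h),(46,-h,46,h),(46,h,-46,h),(-46,h,-46,-h))]+[((46,-h,58),(46,h,58)),((55.5,-h+6,78),(55.5,h-6,78)),((46,-h,0),(46,-h,58)),((46,h,0),(46,h,58)),((-46,-h,0),(-46,-h,36)),((-46,h,0),(-46,h,36)),((-46,-h,36),(-46,h,36))]
out=[]
for n,o,wh,k in(("top",(150,95),(300,205),2.6),("scene",(80,160),(300,260),2.3)):
    im=C[n]["px"][o[1]:o[1]+wh[1],o[0]:o[0]+wh[0]]; im=cv2.convertScaleAbs(cv2.resize(im,None,fx=k,fy=k,interpolation=cv2.INTER_CUBIC),alpha=1.4)
    for a,b in L: seg(im,n,p,a,b,(0,0,255),k,o)
    for a,b in B(32): seg(im,n,W[0],a,b,(0,255,0),k,o)
    for a,b in B(21): seg(im,n,N[0],a,b,(0,255,0),k,o)
    cv2.imwrite(f"pics/ov_{n}.png",im)
E
```

```text
wide [ 0.62869226  0.09170647 -1.9552512 ] [[-0.2 -0.2]
 [-0.3 -0.3]
 [ 0.1 -0.4]
 [-1.4  0. ]
 [-1.2 -1.2]
 [-0.6 -2.4]]
narrow [ 0.41260405  0.21676528 -1.11536625] [[ 0.4  0.1]
 [-0.7 -1.1]
 [-1.5 -0.7]
 [-1.   0.3]
 [-0.8 -1.6]
 [-1.4 -1. ]
 [-0.1 -1.1]]
```

View pics/ov_top.png

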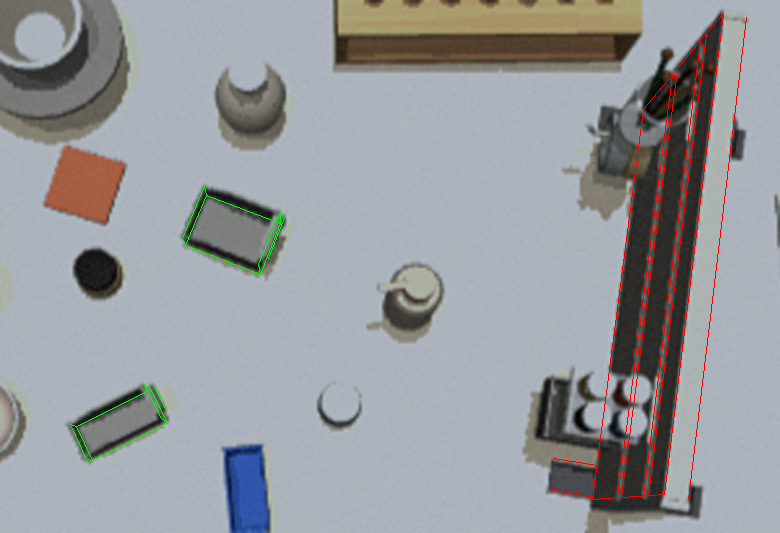

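View pics/ov_scene.png

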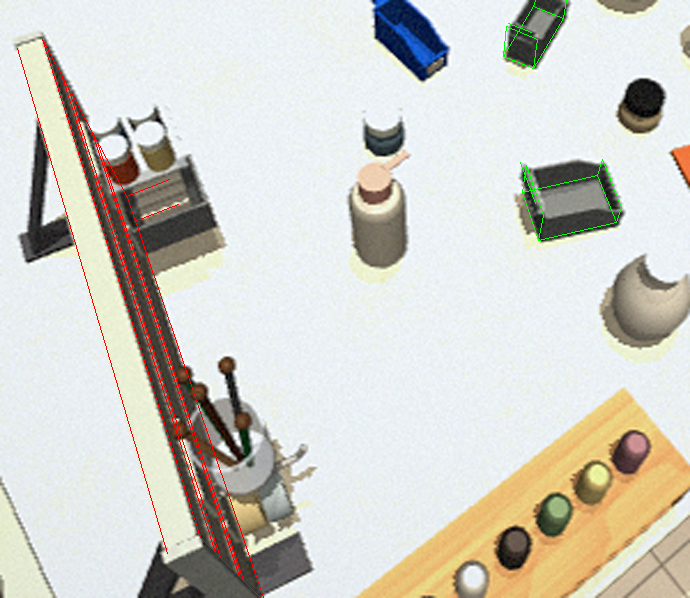

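The overlays match the bins and the wall to within a few mm. Next is a helper that converts poses into tool-axis moves, plus a 2D check of the hook path into the groove.

```bash
cat >> h.py <<'E'
from scipy.spatial.transform import Rotation as Ro
WIDE=(0.6287,0.0917,-1.955); NARROW=(0.4126,0.2168,-1.115); WALL=(0.548,-0.3486,-1.7555)
A=np.radians(55)
def tool_in_bin(G,a=A):  # G=(x,z) mm grasp point in bin frame
    z=np.array([np.sin(a),0,-np.cos(a)]);y=np.array([0,1.,0]);return np.c_[np.cross(y,z),y,z],np.array([G[0],0,G[1]])/1000+.019*z
def bin_pose(p,z=0,tilt=0): return Ro.from_euler("ZY",[p[2],tilt]).as_matrix(),np.array([p[0],p[1],z])
def hook_pose(hx,hz,tilt,y=0,g=.115,yaw=None): # hook in groove frame, mm / deg -> bin pose world
    Rw=Ro.from_euler("Z",WALL[2]).as_matrix(); R=Rw@Ro.from_euler("y",tilt,degrees=True).as_matrix()
    h=np.array([WALL[0],WALL[1],0])+Rw@np.array([hx,y,hz])/1000+[0,0,g]
    return R,h-R@np.array([.046,0,.055])
def tgt(B,T): return B[0]@T[0],B[1]+B[0]@T[1]
def cur(o=None):
    from plant import robot
    o=o or robot.observe(); return Ro.from_euler("xyz",o["eef_rot"]).as_matrix(),np.array(o["tcp_pos"])
def rel(t,c): return (c[0].T@(t[1]-c[1])*100).round(2).tolist(),Ro.from_matrix(c[0].T@t[0]).as_rotvec().round(3).tolist()
E
python3 - <<'E'
from h import *
T=tool_in_bin((10,38)); g=tgt(bin_pose(WIDE),T); pre=(g[0],g[1]-.10*g[0][:,2]); hi=(g[0],pre[1]+[0,0,.12])
print(g[1],pre[1],hi[1]); print(rel(hi,cur()))
# 2D hook path: minimax clearance search
import heapq
seg=lambda a,b,n:np.linspace(a,b,n)
L=np.vstack([seg(*s,24) for s in(((0,0),(9.5,0)),((9.5,0),(9.5,23)),((9.5,23),(6.5,23)),((6.5,23),(6.5,3)),((6.5,3),(0,3)),((0,3),(-3,3)),((0,0),(0,-55)))])
def sd(P): # signed clearance to solid (rectangles)
    d=np.full(len(P),99.)
    for x0,x1,z0,z1 in((0,4,-200,0),(0,4,18,200),(16,40,-200,200),(4,40,-200,-6),(4,40,31,200)):
        q=np.abs(P-[(x0+x1)/2,(z0+z1)/2])-[(x1-x0)/2,(z1-z0)/2]
        d=np.minimum(d,np.hypot(*np.maximum(q,0).T)+np.minimum(q.max(1),0))
    return d.min()
xs=np.arange(-26,2.1,.5);zs=np.arange(-8,16.1,.5);th=np.arange(0,61,2.)
cl=np.empty((len(xs),len(zs),len(th)))
for k,t in enumerate(th):
    c,s=np.cos(np.radians(t)),np.sin(np.radians(t)); Q=np.c_[L[:,0]*c+L[:,1]*s,-L[:,0]*s+L[:,1]*c]
    for i,x in enumerate(xs):
        for j,z in enumerate(zs): cl[i,j,k]=sd(Q+[x,z])
np.save("cl.npy",cl)
ix=lambda x,z,t:(int(np.argmin(abs(xs-x))),int(np.argmin(abs(zs-z))),int(np.argmin(abs(th-t))))
G=ix(-1,1,0); best={};h=[]
for t in range(len(th)):
    for z in range(len(zs)): 
        if cl[0,z,t]>1: heapq.heappush(h,(-cl[0,z,t],0.,(0,z,t),None))
# widest path w/ length tie-break (clearance capped at 2)
h=[(-min(2,-a),b,c,d) for a,b,c,d in h];heapq.heapify(h)
while h:
    a,l,n,p=heapq.heappop(h)
    if n in best: continue
    best[n]=(p,a)
    if n==G: break
    for d in((1,0,0),(-1,0,0),(0,1,0),(0,-1,0),(0,0,1),(0,0,-1),(1,1,0),(1,1,-1),(1,0,-1),(0,1,-1),(0,-1,-1)):
        m=tuple(np.add(n,d))
        if all(0<=m[i]<cl.shape[i] for i in range(3)) and m not in best: heapq.heappush(h,(max(a,-min(2,cl[m])),l+sum(map(abs,d)),m,n))
print("minimax clr",-best[G][1]); n=G;path=[]
while n: path.append((xs[n[0]],zs[n[1]],th[n[2]],round(cl[n],1)));n=best[n][0]
print([tuple(map(float,q)) for q in path[::-1]][::3])
E
```

```text
[0.61911812 0.06799979 0.02710205] [0.64982166 0.14394315 0.08445969] [0.64982166 0.14394315 0.20445969]
([-58.88, -33.91, 2.66], [0.802, -0.712, 1.544])
minimax clr 1.0
[(-26.0, 7.5, 54.0, 4.2), (-24.5, 7.5, 54.0, 3.1), (-23.0, 7.5, 54.0, 2.3), (-21.5, 7.5, 54.0, 2.2), (-20.0, 7.5, 54.0, 2.2), (-18.5, 7.5, 54.0, 2.2), (-17.0, 7.5, 54.0, 2.7), (-15.5, 7.5, 50.0, 2.1), (-14.0, 7.5, 48.0, 2.3), (-12.5, 7.5, 46.0, 2.6), (-11.0, 7.5, 42.0, 2.4), (-9.5, 7.5, 38.0, 2.3), (-8.0, 7.5, 34.0, 2.2), (-7.0, 7.0, 30.0, 2.2), (-6.0, 6.5, 24.0, 2.1), (-5.0, 6.0, 20.0, 2.1), (-4.5, 5.0, 18.0, 2.1), (-4.0, 4.5, 14.0, 2.0), (-3.5, 4.0, 12.0, 2.1), (-2.5, 3.5, 8.0, 2.1), (-2.0, 2.5, 4.0, 1.6), (-1.5, 1.5, 0.0, 1.0)]
```

```bash
R='x'; python3 -m handwheel '[{"claw":0,"translation":[-5,-3,-3],"rotation":[0.05,-0.04,0.1]},{"claw":0,"translation":[-9,-5,-6],"rotation":[0.11,-0.1,0.21]},{"claw":0,"translation":[-13,-7.5,-8],"rotation":[0.16,-0.14,0.32]},{"claw":0,"translation":[-17,-10,-8],"rotation":[0.22,-0.2,0.43]},{"claw":0,"translation":[-21,-12,-8],"rotation":[0.28,-0.25,0.54]},{"claw":0,"translation":[-25,-14.5,-8],"rotation":[0.34,-0.3,0.65]},{"claw":0,"translation":[-29,-17,-8],"rotation":[0.4,-0.355,0.77]},{"claw":0,"translation":[-32,-18.5,-8],"rotation":[0.45,-0.4,0.86]}]'; python3 - <<'E'
from h import *
T=tool_in_bin((10,38)); g=tgt(bin_pose(WIDE),T); hi=(g[0],g[1]-.10*g[0][:,2]+[0,0,.10])
print(rel(hi,cur()))
E
```

```text
t: 0.9
tcp_pos: [0.4327, 0.3616, 0.3113]
eef_rot: [-2.889, 0.536, 2.052]
wrist_force: [1.5, 0.7, -0.7]
opening: 1.005
gripper_force: 0.0
([-18.75, 15.35, 22.78], [0.352, -0.31, 0.677])
```

```bash
python3 -m handwheel '[{"claw":0,"translation":[-2.4,1.9,2.9],"rotation":[0.05,-0.04,0.09]},{"claw":0,"translation":[-4.7,3.8,5.7],"rotation":[0.09,-0.08,0.17]},{"claw":0,"translation":[-7.1,5.8,8.6],"rotation":[0.14,-0.12,0.26]},{"claw":0,"translation":[-9.5,7.7,11.4],"rotation":[0.18,-0.16,0.34]},{"claw":0,"translation":[-12,9.6,14.3],"rotation":[0.23,-0.2,0.43]},{"claw":0,"translation":[-14.3,11.6,17.2],"rotation":[0.27,-0.24,0.52]},{"claw":0,"translation":[-16.6,13.5,20],"rotation":[0.32,-0.28,0.6]},{"claw":0,"translation":[-18.75,15.35,22.8],"rotation":[0.352,-0.31,0.677]}]'; python3 - <<'E'
from h import *
from plant import robot
T=tool_in_bin((10,38)); g=tgt(bin_pose(WIDE),T); pre=(g[0],g[1]-.07*g[0][:,2])
o=robot.observe();print(rel(pre,cur(o)),o["joint_pos"].round(2))
s=robot.snapshot("scene");cv2.imwrite("pics/s1.png",cv2.resize(s["pixels"],(800,600)))
E
```

```text
t: 1.7
tcp_pos: [0.6501, 0.1475, 0.1808]
eef_rot: [-3.136, 0.959, 1.195]
wrist_force: [-0.4, 1.0, 0.9]
opening: 1.0
gripper_force: 0.0
([7.69, 0.13, 8.81], [0.001, -0.001, 0.005]) [-0.7   1.16  0.61  0.88  0.18  1.82 -0.62]
```

View pics/s1.png

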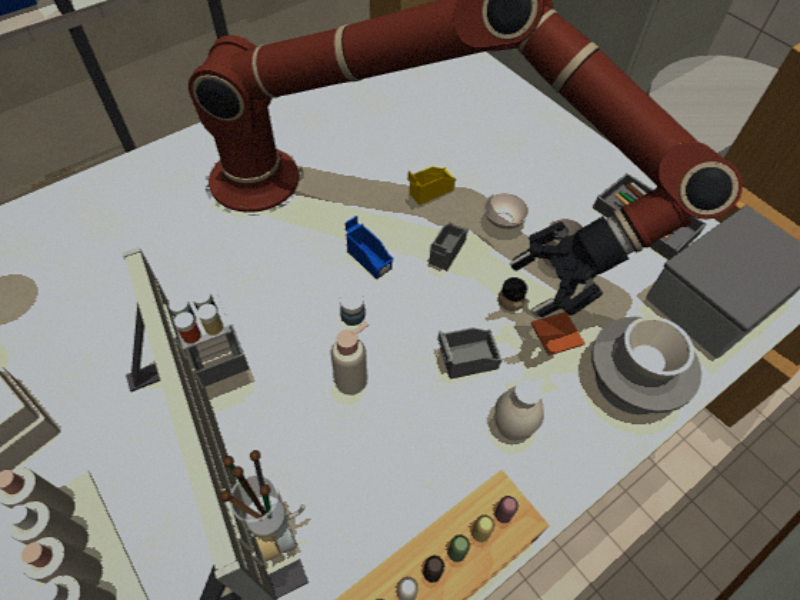

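The arm reaches the tilted pose. The wrist joint is at (710,190) and the cup on its plate at (655,350). I'll check the wrist's clearance for the descent.

```bash
python3 - <<'E'
from h import *
R,p=cur()
for L in(.2,.25,.3,.35,.4): P=p-L*R[:,2];print(L,P.round(3),(proj("scene",[P])[0]*1.4286).round(0))
inv=lambda n,uv,z:(lambda c:(lambda R,o,d:(o+d*((z-o[2])/d[2])))(R:=cv2.Rodrigues(c["rvec"])[0],-R.T@c["tvec"].ravel(),R.T@np.linalg.inv(c["mtx"])@[*uv,1]))(C[n])
for nm,uv in(("plate c",(238,165)),("plate low",(238,207)),("bowl rim",(232,145)),("bowl rim edge",(235,172)),("box corner",(168,205))):
    print(nm,[inv("top",np.array(uv)/1.4286,z).round(3) for z in(0,.1,.15)])
E
```

```text
0.2 [0.715 0.291 0.289] [629. 234.]
0.25 [0.731 0.329 0.317] [662. 216.]
0.3 [0.746 0.367 0.345] [696. 198.]
0.35 [0.762 0.405 0.374] [731. 179.]
0.4 [0.778 0.444 0.402] [768. 158.]
plate c [array([0.847, 0.312, 0.   ]), array([0.809, 0.291, 0.1  ]), array([0.79 , 0.281, 0.15 ])]
plate low [array([0.754, 0.31 , 0.   ]), array([0.722, 0.289, 0.1  ]), array([0.707, 0.279, 0.15 ])]
bowl rim [array([0.892, 0.325, 0.   ]), array([0.851, 0.304, 0.1  ]), array([0.83 , 0.293, 0.15 ])]
bowl rim edge [array([0.831, 0.318, 0.   ]), array([0.794, 0.297, 0.1  ]), array([0.776, 0.286, 0.15 ])]
box corner [array([0.76 , 0.456, 0.   ]), array([0.728, 0.426, 0.1  ]), array([0.712, 0.41 , 0.15 ])]
```

```bash
python3 -m handwheel '[{"claw":0,"translation":[3,0.1,3.4],"rotation":[0,0,0]},{"claw":0,"translation":[6,0.1,6.8],"rotation":[0,0,0]},{"claw":0,"translation":[7.7,0.13,8.8],"rotation":[0,0,0.005]},{"claw":0,"translation":[7.7,0.13,11],"rotation":[0,0,0.005]},{"claw":0,"translation":[7.7,0.13,13],"rotation":[0,0,0.005]},{"claw":0,"translation":[7.7,0.13,14.5],"rotation":[0,0,0.005]},{"claw":0,"translation":[7.7,0.13,15.8],"rotation":[0,0,0.005]},{"claw":0,"translation":[7.7,0.13,15.8],"rotation":[0,0,0.005]}]'; python3 - <<'E'
from h import *
from plant import robot
T=tool_in_bin((10,38)); g=tgt(bin_pose(WIDE),T)
o=robot.observe();print(rel(g,cur(o)),o["moment"])
s=robot.snapshot("scene");t=robot.snapshot("top")
def tl(s,x,y):
    return cv2.convertScaleAbs(cv2.resize(s["pixels"][y:y+100,x:x+100],None,fx=4,fy=4,interpolation=cv2.INTER_CUBIC),alpha=1.5)
cv2.imwrite("pics/g1.png",np.hstack([tl(s,280,200),tl(t,190,130)]))
E
```

```text
t: 2.55
tcp_pos: [0.6171, 0.0677, 0.0278]
eef_rot: [-3.138, 0.959, 1.191]
wrist_force: [0.0, -1.0, 0.1]
opening: 0.996
gripper_force: 0.0
([0.11, 0.17, -0.04], [-0.001, -0.0, 0.002]) [ 0.75274899 -0.24616945 -0.02711349]
```

View pics/g1.png

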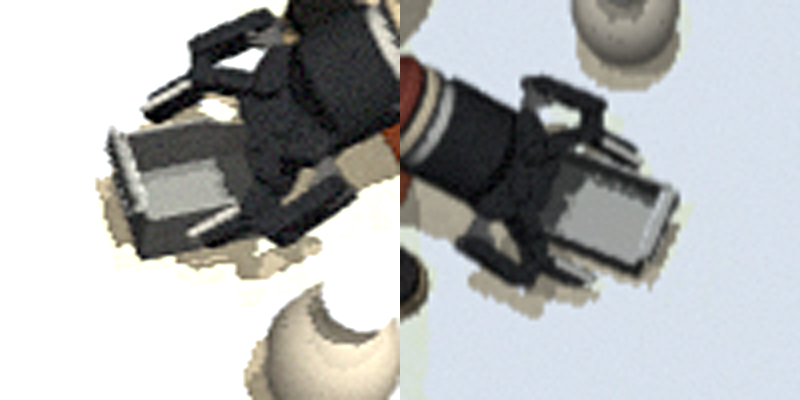

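Both fingers straddle the wide bin's side walls: in the scene crop the pads are at (170,95) and (215,225). Closing.

```bash
python3 -m handwheel '[{"claw":1,"translation":[0.1,0.1,0],"rotation":[0,0,0]},{"claw":1,"translation":[0.1,0.1,0],"rotation":[0,0,0]},{"claw":1,"translation":[0.1,0.1,0],"rotation":[0,0,0]},{"claw":1,"translation":[0.1,0.1,0],"rotation":[0,0,0]},{"claw":1,"translation":[0.1,0.1,0],"rotation":[0,0,0]},{"claw":1,"translation":[0.1,0.1,0],"rotation":[0,0,0]},{"claw":1,"translation":[0.1,0.1,0],"rotation":[0,0,0]},{"claw":1,"translation":[0.1,0.1,0],"rotation":[0,0,0]}]' 60; python3 - <<'E'
from h import *
from plant import robot
o=robot.observe(); c=cur(o); print(o["joint_pos"].round(2))
# tool in bin frame: bin yaw := tool y direction; bin x by vision; y centred
yaw=np.arctan2(-c[0][0,1],c[0][1,1])  # bin y=(-sin,cos)
b=bin_pose((WIDE[0],WIDE[1],yaw)); T=(b[0].T@c[0],b[0].T@(c[1]-b[1])); T[1][1]=0
print(yaw,T[1],Ro.from_matrix(T[0]).as_euler("xyz")); np.savez("Tw.npz",R=T[0],p=T[1])
up=(c[0],c[1]+[0,0,.17]); print("up",rel(up,c))
E
```

```text
t: 3.45
tcp_pos: [0.6207, 0.0696, 0.0288]
eef_rot: [3.138, 0.956, 1.188]
wrist_force: [2.6, 2.8, 5.2]
opening: 0.741
gripper_force: 66.0
[-0.68  1.25  0.59  1.18  0.16  1.44 -0.73]
-1.9508787971655859 [0.0234828 0.        0.0287937] [3.13803009 0.9560673  3.13868229]
up ([-13.89, 0.03, -9.8], [0.0, 0.0, 0.0])
```

Gripped: opening 0.74 means 63 mm, which fits the 64 mm width. Lifting.

```bash
python3 -m handwheel '[{"claw":1,"translation":[-2,0,-1.4],"rotation":[0,0,0]},{"claw":1,"translation":[-5,0,-3.6],"rotation":[0,0,0]},{"claw":1,"translation":[-8,0,-5.7],"rotation":[0,0,0]},{"claw":1,"translation":[-11,0,-7.8],"rotation":[0,0,0]},{"claw":1,"translation":[-14,0,-9.9],"rotation":[0,0,0]},{"claw":1,"translation":[-16.5,0,-11.7],"rotation":[0,0,0]},{"claw":1,"translation":[-18,0,-12.7],"rotation":[0,0,0]},{"claw":1,"translation":[-18,0,-12.7],"rotation":[0,0,0]}]'; python3 - <<'E'
from h import *
d=np.load("Tw.npz");T=(d["R"],d["p"]);c=cur()
print(c[1],rel(tgt(hook_pose(-75,97,50),T),c))
E
```

```text
t: 4.25
tcp_pos: [0.6201, 0.0688, 0.2499]
eef_rot: [3.136, 0.954, 1.184]
wrist_force: [-0.4, -0.6, -1.0]
opening: 0.743
gripper_force: 65.5
[0.62012303 0.06884428 0.24986254] ([-14.66, 6.71, 27.21], [-0.099, 0.869, -0.176])
```

```bash
python3 -m handwheel '[{"claw":1,"translation":[-1.8,0.8,3.4],"rotation":[-0.012,0.1,-0.02]},{"claw":1,"translation":[-3.6,1.7,6.8],"rotation":[-0.025,0.22,-0.044]},{"claw":1,"translation":[-5.5,2.5,10.2],"rotation":[-0.037,0.33,-0.066]},{"claw":1,"translation":[-7.4,3.4,13.6],"rotation":[-0.05,0.44,-0.09]},{"claw":1,"translation":[-9.2,4.2,17],"rotation":[-0.06,0.55,-0.11]},{"claw":1,"translation":[-11.1,5.1,20.5],"rotation":[-0.075,0.66,-0.13]},{"claw":1,"translation":[-13,6,24],"rotation":[-0.087,0.77,-0.155]},{"claw":1,"translation":[-14.66,6.7,27.2],"rotation":[-0.1,0.869,-0.176]}]';python3 - <<'E'
from h import *
d=np.load("Tw.npz");T=(d["R"],d["p"]);c=cur()
print(rel(tgt(hook_pose(-75,97,50),T),c),rel(tgt(hook_pose(-40,7.5,50),T),c))
E
```

```text
t: 5.05
tcp_pos: [0.566, -0.2417, 0.2094]
eef_rot: [-3.139, 0.08, 1.385]
wrist_force: [1.4, -0.1, -2.4]
opening: 0.743
gripper_force: 65.7
([0.09, 0.19, -0.31], [-0.004, -0.003, 0.001]) ([-2.68, 0.22, 8.89], [-0.004, -0.003, 0.001])
```

```bash
python3 - <<'E'
from h import *
d=np.load("Tw.npz");T=(d["R"],d["p"]);c=cur()
print(rel(tgt(hook_pose(-32,-12.5,54),T),c))
E
```

```text
([-3.35, 0.22, 10.71], [-0.004, 0.067, 0.001])
```

```bash
python3 -m handwheel '[{"claw":1,"translation":[0.4,0.2,2],"rotation":[0,0.02,0]},{"claw":1,"translation":[0.3,0.2,5],"rotation":[-0.004,0.06,0]},{"claw":1,"translation":[0,0.22,8],"rotation":[-0.004,0.067,0]},{"claw":1,"translation":[-1,0.22,10],"rotation":[-0.004,0.067,0]},{"claw":1,"translation":[-2,0.22,10.7],"rotation":[-0.004,0.067,0]},{"claw":1,"translation":[-3.1,0.22,10.7],"rotation":[-0.004,0.067,0]},{"claw":1,"translation":[-3.35,0.22,10.7],"rotation":[-0.004,0.067,0]},{"claw":1,"translation":[-3.35,0.22,10.7],"rotation":[-0.004,0.067,0]}]';python3 - <<'E'
from h import *
from plant import robot
d=np.load("Tw.npz");T=(d["R"],d["p"]);c=cur()
print(rel(tgt(hook_pose(-32,-12.5,54),T),c),rel(tgt(hook_pose(-23,-12.5,54),T),c), robot.observe()["joint_pos"].round(2))
t=robot.snapshot("top");s=robot.snapshot("scene")
def tl(s,x,y,w,h,k):
    return cv2.convertScaleAbs(cv2.resize(s["pixels"][y:y+h,x:x+w],None,fx=k,fy=k,interpolation=cv2.INTER_CUBIC),alpha=1.5)
cv2.imwrite("pics/w1.png",np.hstack([tl(t,330,130,100,120,4),tl(s,120,220,100,120,4)]))
E
```

```text
t: 5.85
tcp_pos: [0.563, -0.2834, 0.109]
eef_rot: [3.135, 0.019, 1.385]
wrist_force: [-0.6, 0.1, -0.3]
opening: 0.742
gripper_force: 65.8
([-0.03, -0.28, 0.36], [0.005, 0.005, 0.0]) ([-0.93, -0.28, 0.38], [0.005, 0.005, 0.0]) [ 0.28  0.72  0.24  1.63 -0.19  0.8   0.41]
```

View pics/w1.png

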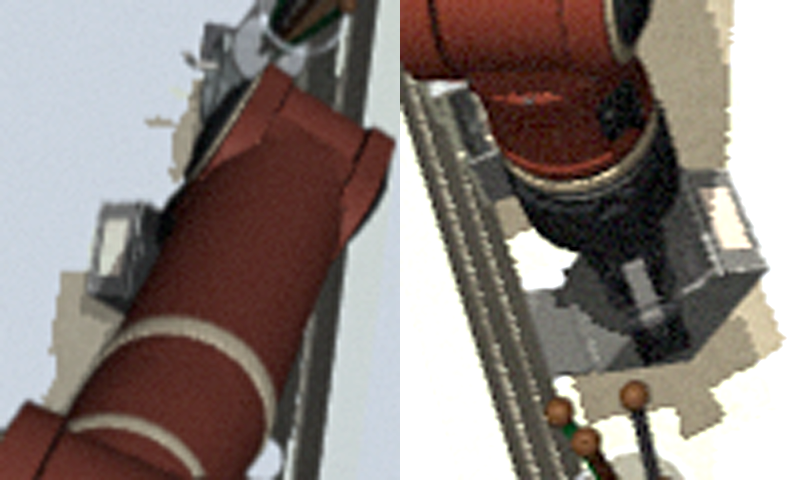

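The bin hangs tilted nose up in front of the wall, clear of the neighbours, with the lip side at scene crop (545,320) facing the grooves. Now I'll feel for the face below the mouth.

```bash
cat > q.py <<'E'
import sys
from h import *
from plant import robot
d=np.load(sys.argv[1]);T=(d["R"],d["p"]);g=float(sys.argv[2]);o=robot.observe();c=cur(o)
# current hook in groove frame
Rb=c[0]@T[0].T; pb=c[1]-Rb@T[1]; Rw=Ro.from_euler("Z",WALL[2]).as_matrix()
h=Rw.T@(pb+Rb@np.array([.046,0,.055])-[WALL[0],WALL[1],g])*1000; e=Ro.from_matrix(Rw.T@Rb).as_euler("ZYX",degrees=True)
print("hook",h.round(1),"yaw,tilt,roll",e.round(1),"F wall",(Rw.T@o["wrist_force"]).round(1),"M",(Rw.T@o["moment"]).round(2))
for a in sys.argv[3:]:
    x,z,t=map(float,a.split(","))[:3] if 0 else [float(v) for v in a.split(",")]
    print(a,*rel(tgt(hook_pose(x,z,t,g=g),T),c))
E
python3 -m handwheel '[{"claw":1,"translation":[0,-0.28,0.2],"rotation":[0.005,0.005,0]},{"claw":1,"translation":[0,-0.28,0.2],"rotation":[0.005,0.005,0]},{"claw":1,"translation":[-0.2,-0.28,0.2],"rotation":[0.005,0.005,0]},{"claw":1,"translation":[-0.3,-0.28,0.2],"rotation":[0.005,0.005,0]},{"claw":1,"translation":[-0.4,-0.28,0.2],"rotation":[0.005,0.005,0]},{"claw":1,"translation":[-0.5,-0.28,0.2],"rotation":[0.005,0.005,0]},{"claw":1,"translation":[-0.5,-0.28,0.2],"rotation":[0.005,0.005,0]},{"claw":1,"translation":[-0.5,-0.28,0.2],"rotation":[0.005,0.005,0]}]';python3 q.py Tw.npz .115 -23,-12.5,54
```

```text
t: 6.75
tcp_pos: [0.5588, -0.2868, 0.1058]
eef_rot: [-3.141, 0.013, 1.386]
wrist_force: [-0.7, 0.5, -1.5]
opening: 0.744
gripper_force: 65.8
hook [-28.3  -0.6 -12. ] yaw,tilt,roll [-0.1 54.  -0.2] F wall [-0.3 -0.8 -1.5] M [ 0.04 -0.04  0.04]
-23,-12.5,54 [-0.53, 0.07, 0.06] [-0.002, -0.001, 0.002]
```

```bash
python3 -m handwheel '[{"claw":1,"translation":[-0.1,0.05,0],"rotation":[0,0,0]},{"claw":1,"translation":[-0.2,0.05,0],"rotation":[0,0,0]},{"claw":1,"translation":[-0.3,0.05,0],"rotation":[0,0,0]},{"claw":1,"translation":[-0.4,0.05,0],"rotation":[0,0,0]},{"claw":1,"translation":[-0.4,0.05,0],"rotation":[0,0,0]},{"claw":1,"translation":[-0.4,0.05,0],"rotation":[0,0,0]},{"claw":1,"translation":[-0.4,0.05,0],"rotation":[0,0,0]},{"claw":1,"translation":[-0.4,0.05,0],"rotation":[0,0,0]}]' >/dev/null;python3 q.py Tw.npz .115
python3 -m handwheel '[{"claw":1,"translation":[-0.05,0,0],"rotation":[0,0,0]},{"claw":1,"translation":[-0.1,0,0],"rotation":[0,0,0]},{"claw":1,"translation":[-0.15,0,0],"rotation":[0,0,0]},{"claw":1,"translation":[-0.2,0,0],"rotation":[0,0,0]},{"claw":1,"translation":[-0.2,0,0],"rotation":[0,0,0]},{"claw":1,"translation":[-0.2,0,0],"rotation":[0,0,0]},{"claw":1,"translation":[-0.2,0,0],"rotation":[0,0,0]},{"claw":1,"translation":[-0.2,0,0],"rotation":[0,0,0]}]' >/dev/null;python3 q.py Tw.npz .115
```

```text
hook [-24.3  -0.2 -11.9] yaw,tilt,roll [-0.1 54.  -0.2] F wall [-1.3 -0.5 -1.1] M [0.01 0.04 0.03]
hook [-24.   -0.1 -12. ] yaw,tilt,roll [-0.  54.2 -0.3] F wall [-5.  -1.7  1.1] M [-0.2   0.95 -0.  ]
```

The contact appears exactly where the model expects it (-24.2). Back off and rise to the mouth.

```bash
python3 -m handwheel '[{"claw":1,"translation":[0.3,0,0],"rotation":[0,0,0]},{"claw":1,"translation":[0.75,0,0],"rotation":[0,0,0]},{"claw":1,"translation":[0.75,0,-1],"rotation":[0,0,0]},{"claw":1,"translation":[0.75,0,-1.97],"rotation":[0,0,0]},{"claw":1,"translation":[0.75,0,-1.97],"rotation":[0,0,0]},{"claw":1,"translation":[0.75,0,-1.97],"rotation":[0,0,0]},{"claw":1,"translation":[0.75,0,-1.97],"rotation":[0,0,0]},{"claw":1,"translation":[0.75,0,-1.97],"rotation":[0,0,0]}]' >/dev/null;python3 q.py Tw.npz .115 -24,7.5,54 -20,7.5,54 -17,7.5,54 -15.5,7.5,50 -12.5,7.5,46 -11,7.5,42 -9.5,7.5,38 -8,7.5,34
```

```text
hook [-30.1  -0.4   7.4] yaw,tilt,roll [-0.1 54.1 -0.3] F wall [-0.3  0.3 -1.2] M [0.01 0.02 0.03]
-24,7.5,54 [-0.61, 0.05, -0.0] [-0.003, -0.001, 0.002]
-20,7.5,54 [-1.01, 0.05, 0.0] [-0.003, -0.001, 0.002]
-17,7.5,54 [-1.31, 0.05, 0.01] [-0.003, -0.001, 0.002]
-15.5,7.5,50 [-1.44, 0.05, 0.25] [-0.003, -0.071, 0.002]
-12.5,7.5,46 [-1.75, 0.05, 0.49] [-0.003, -0.141, 0.002]
-11,7.5,42 [-1.92, 0.05, 0.74] [-0.003, -0.21, 0.002]
-9.5,7.5,38 [-2.1, 0.05, 0.98] [-0.003, -0.28, 0.002]
-8,7.5,34 [-2.3, 0.05, 1.21] [-0.003, -0.35, 0.002]
```

```bash
python3 -m handwheel '[{"claw":1,"translation":[-0.3,0.05,0],"rotation":[-0.003,0,0]},{"claw":1,"translation":[-0.6,0.05,0],"rotation":[-0.003,0,0]},{"claw":1,"translation":[-0.8,0.05,0],"rotation":[-0.003,0,0]},{"claw":1,"translation":[-1.0,0.05,0],"rotation":[-0.003,0,0]},{"claw":1,"translation":[-1.2,0.05,0],"rotation":[-0.003,0,0]},{"claw":1,"translation":[-1.31,0.05,0],"rotation":[-0.003,0,0]},{"claw":1,"translation":[-1.31,0.05,0],"rotation":[-0.003,0,0]},{"claw":1,"translation":[-1.31,0.05,0],"rotation":[-0.003,0,0]}]' >/dev/null;python3 q.py Tw.npz .115 -15.5,7.5,50 -14,7.5,48 -12.5,7.5,46 -11,7.5,42 -9.5,7.5,38 -8,7.5,34
```

```text
hook [-17.    0.4   7.8] yaw,tilt,roll [ 0.2 54.1  0.1] F wall [ 0.   0.4 -1.6] M [-0.02 -0.02 -0.02]
-15.5,7.5,50 [-0.14, -0.03, 0.28] [0.001, -0.071, 0.002]
-14,7.5,48 [-0.29, -0.03, 0.4] [0.001, -0.106, 0.002]
-12.5,7.5,46 [-0.44, -0.03, 0.52] [0.001, -0.141, 0.002]
-11,7.5,42 [-0.61, -0.03, 0.77] [0.001, -0.21, 0.001]
-9.5,7.5,38 [-0.8, -0.03, 1.01] [0.001, -0.28, 0.001]
-8,7.5,34 [-1.0, -0.03, 1.24] [0.001, -0.35, 0.001]
```

The lip is in with no contact. Continuing along the path.

```bash
python3 -m handwheel '[{"claw":1,"translation":[-0.07,-0.02,0.14],"rotation":[0,-0.035,0]},{"claw":1,"translation":[-0.14,-0.03,0.27],"rotation":[0,-0.071,0]},{"claw":1,"translation":[-0.29,-0.03,0.39],"rotation":[0,-0.106,0]},{"claw":1,"translation":[-0.44,-0.03,0.51],"rotation":[0,-0.141,0]},{"claw":1,"translation":[-0.61,-0.03,0.75],"rotation":[0,-0.21,0]},{"claw":1,"translation":[-0.8,-0.03,1.0],"rotation":[0,-0.28,0]},{"claw":1,"translation":[-0.8,-0.03,1.0],"rotation":[0,-0.28,0]},{"claw":1,"translation":[-0.8,-0.03,1.0],"rotation":[0,-0.28,0]}]' >/dev/null;python3 q.py Tw.npz .115 -8,7.5,34 -7,7,30 -6,6.5,24 -5,6,20 -4,4.5,14 -2.5,3.5,8 -1.5,1.5,1
```

```text
hook [-10.2   0.3   7.4] yaw,tilt,roll [ 0.2 38.   0. ] F wall [-0.8 -0.1 -0.8] M [-0.    0.38  0.03]
-8,7.5,34 [-0.2, -0.02, 0.3] [0.001, -0.07, 0.003]
-7,7,30 [-0.28, -0.02, 0.62] [0.001, -0.14, 0.002]
-6,6.5,24 [-0.4, -0.02, 1.05] [0.001, -0.245, 0.002]
-5,6,20 [-0.52, -0.02, 1.37] [0.001, -0.314, 0.002]
-4,4.5,14 [-0.67, -0.02, 1.89] [0.001, -0.419, 0.002]
-2.5,3.5,8 [-0.92, -0.02, 2.36] [0.001, -0.524, 0.002]
-1.5,1.5,1 [-1.16, -0.03, 2.96] [0.001, -0.646, 0.002]
```

```bash
python3 -m handwheel '[{"claw":1,"translation":[-0.07,-0.02,0.15],"rotation":[0,-0.035,0]},{"claw":1,"translation":[-0.15,-0.02,0.3],"rotation":[0,-0.07,0]},{"claw":1,"translation":[-0.24,-0.02,0.6],"rotation":[0,-0.14,0]},{"claw":1,"translation":[-0.3,-0.02,0.8],"rotation":[0,-0.19,0]},{"claw":1,"translation":[-0.36,-0.02,1.05],"rotation":[0,-0.245,0]},{"claw":1,"translation":[-0.48,-0.02,1.37],"rotation":[0,-0.314,0]},{"claw":1,"translation":[-0.48,-0.02,1.37],"rotation":[0,-0.314,0]},{"claw":1,"translation":[-0.48,-0.02,1.37],"rotation":[0,-0.314,0]}]' >/dev/null;python3 q.py Tw.npz .115 -4,4.5,14 -2.5,3.5,8 -1.5,1.5,1 -1,0,0
```

```text
hook [-4.1  0.   6.2] yaw,tilt,roll [ 0.  20.1  0. ] F wall [ 0.2  0.  -1.6] M [ 0.03  0.75 -0.02]
-4,4.5,14 [0.11, -0.0, 0.51] [0.0, -0.106, -0.0]
-2.5,3.5,8 [0.02, -0.0, 1.04] [0.0, -0.211, -0.0]
-1.5,1.5,1 [-0.02, -0.01, 1.67] [0.0, -0.333, -0.001]
-1,0,0 [0.0, -0.01, 1.88] [-0.0, -0.35, -0.001]
```

```bash
python3 -m handwheel '[{"claw":1,"translation":[0.05,0,0.25],"rotation":[0,-0.053,0]},{"claw":1,"translation":[0.08,0,0.5],"rotation":[0,-0.106,0]},{"claw":1,"translation":[0.05,0,0.77],"rotation":[0,-0.16,0]},{"claw":1,"translation":[0,0,1.04],"rotation":[0,-0.211,0]},{"claw":1,"translation":[0,0,1.3],"rotation":[0,-0.27,0]},{"claw":1,"translation":[-0.02,0,1.63],"rotation":[0,-0.333,0]},{"claw":1,"translation":[-0.02,0,1.63],"rotation":[0,-0.333,0]},{"claw":1,"translation":[-0.02,0,1.63],"rotation":[0,-0.333,0]}]' >/dev/null;python3 q.py Tw.npz .115 -0.5,0,0 0,-1,0
```

```text
hook [-1.3 -0.   2. ] yaw,tilt,roll [-0.1  1.   0.1] F wall [ 0.6  0.4 -1.1] M [0.03 1.04 0.01]
-0.5,0,0 [0.12, -0.0, 0.25] [-0.001, -0.018, -0.002]
0,-1,0 [0.17, -0.0, 0.35] [-0.001, -0.018, -0.002]
```

```bash
python3 -m handwheel '[{"claw":1,"translation":[0.04,0,0.06],"rotation":[0,-0.01,0]},{"claw":1,"translation":[0.08,0,0.13],"rotation":[0,-0.018,0]},{"claw":1,"translation":[0.1,0,0.2],"rotation":[0,-0.018,0]},{"claw":1,"translation":[0.13,0,0.26],"rotation":[0,-0.018,0]},{"claw":1,"translation":[0.15,0,0.3],"rotation":[0,-0.018,0]},{"claw":1,"translation":[0.15,0,0.3],"rotation":[0,-0.018,0]},{"claw":1,"translation":[0.15,0,0.3],"rotation":[0,-0.018,0]},{"claw":1,"translation":[0.15,0,0.3],"rotation":[0,-0.018,0]}]' >/dev/null;python3 q.py Tw.npz .115 0,-1,0 1.5,-0.5,0
```

```text
hook [-1.   0.1 -0.2] yaw,tilt,roll [ 0.  -0.2  0. ] F wall [-1.4  0.3  2.3] M [-0.1   0.24 -0.04]
0,-1,0 [0.01, -0.01, 0.12] [0.0, 0.003, -0.0]
1.5,-0.5,0 [-0.12, -0.01, 0.22] [0.0, 0.003, -0.0]
```

```bash
python3 -m handwheel '[{"claw":1,"translation":[-0.04,0,0.07],"rotation":[0,0,0]},{"claw":1,"translation":[-0.08,0,0.14],"rotation":[0,0,0]},{"claw":1,"translation":[-0.12,0,0.2],"rotation":[0,0,0]},{"claw":1,"translation":[-0.12,0,0.2],"rotation":[0,0,0]},{"claw":1,"translation":[-0.12,0,0.2],"rotation":[0,0,0]},{"claw":1,"translation":[-0.12,0,0.2],"rotation":[0,0,0]},{"claw":1,"translation":[-0.12,0,0.2],"rotation":[0,0,0]},{"claw":1,"translation":[-0.12,0,0.2],"rotation":[0,0,0]}]' >/dev/null;python3 q.py Tw.npz .115
```

```text
hook [-0.6  0.2 -0.3] yaw,tilt,roll [ 0.1 -0.1 -0. ] F wall [-10.7  -3.2  10.3] M [-0.48  0.29 -0.53]
```

Firm stop both inwards and downwards with tilt about 0: seated. Release and back out along the tool.

```bash
python3 -m handwheel '[{"claw":0,"translation":[0.05,0,-0.1],"rotation":[0,0,0]},{"claw":0,"translation":[0.05,0,-0.1],"rotation":[0,0,0]},{"claw":0,"translation":[0.05,0,-0.1],"rotation":[0,0,0]},{"claw":0,"translation":[0.05,0,-0.1],"rotation":[0,0,0]},{"claw":0,"translation":[0.05,0,-0.1],"rotation":[0,0,0]},{"claw":0,"translation":[0.05,0,-0.1],"rotation":[0,0,0]},{"claw":0,"translation":[0.05,0,-1],"rotation":[0,0,0]},{"claw":0,"translation":[0.05,0,-3],"rotation":[0,0,0]}]';python3 - <<'E'
from h import *
from plant import robot
o=robot.observe();c=cur(o);print(o["joint_pos"].round(2))
T=tool_in_bin((10,38)); g=tgt(bin_pose(NARROW),T); hi=(g[0],g[1]-.10*g[0][:,2]+[0,0,.15]); print(g[1],hi[1],rel(hi,c),"tool axes",c[0].round(2))
E
```

```text
t: 14.75
tcp_pos: [0.5549, -0.3037, 0.1045]
eef_rot: [3.141, 0.959, 1.382]
wrist_force: [0.1, -0.0, -0.3]
opening: 1.0
gripper_force: 0.0
[-0.46  1.13  0.97  1.78  0.22  0.58 -0.24]
[0.42385265 0.19384591 0.02710205] [0.38779542 0.26739845 0.23445969] ([19.8, -27.07, -50.84], [-0.527, -0.001, -0.37]) tool axes [[ 0.11  0.98 -0.15]
 [ 0.56 -0.19 -0.8 ]
 [-0.82  0.   -0.57]]
```

```bash
python3 -m handwheel '[{"claw":0,"translation":[0,0,-2],"rotation":[0,0,0]},{"claw":0,"translation":[0,0,-5],"rotation":[0,0,0]},{"claw":0,"translation":[0,0,-8],"rotation":[0,0,0]},{"claw":0,"translation":[-2.5,0,-10.5],"rotation":[0,0,0]},{"claw":0,"translation":[-6,0,-13.5],"rotation":[0,0,0]},{"claw":0,"translation":[-9.8,0,-16],"rotation":[0,0,0]},{"claw":0,"translation":[-12,0,-18],"rotation":[0,0,0]},{"claw":0,"translation":[-12,0,-18],"rotation":[0,0,0]}]';python3 - <<'E'
from h import *
from plant import robot
o=robot.observe();c=cur(o);print(o["joint_pos"].round(2))
T=tool_in_bin((10,38)); g=tgt(bin_pose(NARROW),T); hi=(g[0],g[1]-.10*g[0][:,2]+[0,0,.15]); print(rel(hi,c))
s=robot.snapshot("scene");np.save("s2.npy",s["pixels"]);t=robot.snapshot("top");np.save("t2.npy",t["pixels"])
for n,p in(("scene",s),("top",t)):
  # moved pixels around bystanders & narrow bin
  for nm,P,r in(("bottle",(.537,-.102,.07),12),("glaze",(.432,-.027,.03),10),("narrow",(.4126,.2168,.03),18),("vase",(.769,.069,.06),14),("paint",(.582,.238,.03),10)):
    u,v=proj(n,[P])[0].astype(int);d=np.abs(p["pixels"][v-r:v+r,u-r:u+r].astype(int)-C[n]["px"][v-r:v+r,u-r:u+r]).mean();print(n,nm,d.round(1))
E
```

```text
t: 15.55
tcp_pos: [0.5716, -0.2271, 0.3121]
eef_rot: [3.121, 0.957, 1.37]
wrist_force: [-0.1, -0.4, -0.6]
opening: 0.998
gripper_force: 0.0
[-0.63  0.84  1.08  1.61  0.29  0.99 -0.1 ]
([32.13, -27.2, -32.72], [-0.517, 0.001, -0.377])
scene bottle 33.2
scene glaze 81.4
scene narrow 51.4
scene vase 19.0
scene paint 11.7
top bottle 17.7
top glaze 30.6
top narrow 39.4
top vase 35.8
top paint 35.6
```

```bash
python3 -m handwheel '[{"claw":0,"translation":[2,-1.7,-2],"rotation":[-0.03,0,-0.02]},{"claw":0,"translation":[4.5,-3.8,-4.6],"rotation":[-0.07,0,-0.05]},{"claw":0,"translation":[7,-6,-7.2],"rotation":[-0.11,0,-0.08]},{"claw":0,"translation":[9.6,-8.2,-9.8],"rotation":[-0.15,0,-0.11]},{"claw":0,"translation":[12.2,-10.3,-12.4],"rotation":[-0.19,0,-0.14]},{"claw":0,"translation":[14.8,-12.5,-15],"rotation":[-0.24,0,-0.17]},{"claw":0,"translation":[17.4,-14.7,-17.7],"rotation":[-0.28,0,-0.2]},{"claw":0,"translation":[20,-17,-20.4],"rotation":[-0.32,0,-0.235]}]' >/dev/null;python3 - <<'E'
from h import *
from plant import robot
o=robot.observe();c=cur(o);print(o["t"],c[1],o["joint_pos"].round(2))
T=tool_in_bin((10,38)); g=tgt(bin_pose(NARROW),T); hi=(g[0],g[1]-.10*g[0][:,2]+[0,0,.10]); print(rel(hi,c))
E
```

```text
16.45 [0.45328025 0.08391998 0.25800798] [-1.36  0.81  1.09  1.94  0.3   0.96 -0.34]
([17.15, -2.42, -11.57], [-0.202, -0.003, -0.131])
```

```bash
python3 -m handwheel '[{"claw":0,"translation":[2.4,-0.3,-1.6],"rotation":[-0.03,0,-0.02]},{"claw":0,"translation":[5,-0.7,-3.4],"rotation":[-0.06,0,-0.04]},{"claw":0,"translation":[7.7,-1.1,-5.2],"rotation":[-0.09,0,-0.06]},{"claw":0,"translation":[10.4,-1.5,-7],"rotation":[-0.12,0,-0.08]},{"claw":0,"translation":[13,-1.9,-8.8],"rotation":[-0.15,0,-0.1]},{"claw":0,"translation":[15.5,-2.2,-10.5],"rotation":[-0.18,0,-0.12]},{"claw":0,"translation":[17.15,-2.4,-11.6],"rotation":[-0.202,0,-0.131]},{"claw":0,"translation":[17.15,-2.4,-11.6],"rotation":[-0.202,0,-0.131]}]' >/dev/null;python3 - <<'E'
from h import *
from plant import robot
o=robot.observe();c=cur(o);print(o["t"],c[1],o["joint_pos"].round(2))
T=tool_in_bin((10,38)); g=tgt(bin_pose(NARROW),T); pre=(g[0],g[1]-.07*g[0][:,2]); print(rel(pre,c),rel(g,c))
E
```

```text
17.25 [0.3888     0.26872138 0.18397772] [-1.64  0.94  0.96  1.86  0.2   1.02 -0.46]
([8.09, -0.16, 8.79], [0.002, -0.003, 0.002]) ([8.07, -0.17, 15.79], [0.002, -0.003, 0.002])
```

```bash
python3 -m handwheel '[{"claw":0,"translation":[3,-0.1,3.3],"rotation":[0,0,0]},{"claw":0,"translation":[6,-0.15,6.6],"rotation":[0,0,0]},{"claw":0,"translation":[8.08,-0.17,8.8],"rotation":[0,0,0]},{"claw":0,"translation":[8.08,-0.17,11],"rotation":[0,0,0]},{"claw":0,"translation":[8.08,-0.17,13],"rotation":[0,0,0]},{"claw":0,"translation":[8.08,-0.17,14.6],"rotation":[0,0,0]},{"claw":0,"translation":[8.08,-0.17,15.8],"rotation":[0,0,0]},{"claw":0,"translation":[8.08,-0.17,15.8],"rotation":[0,0,0]}]';python3 - <<'E'
from h import *
c=cur();T=tool_in_bin((10,38)); g=tgt(bin_pose(NARROW),T);print(rel(g,c))
E
```

```text
t: 18.05
tcp_pos: [0.4256, 0.1877, 0.0301]
eef_rot: [3.138, 0.96, 2.014]
wrist_force: [0.4, 0.2, -1.1]
opening: 0.998
gripper_force: 0.0
([0.61, 0.11, -0.35], [-0.006, 0.0, -0.007])
```

```bash
python3 -m handwheel '[{"claw":0,"translation":[0,0,0],"rotation":[0,0,0]},{"claw":0,"translation":[0,0,0],"rotation":[0,0,0]},{"claw":0,"translation":[0,0,0],"rotation":[0,0,0]},{"claw":0.3,"translation":[0,0,0],"rotation":[0,0,0]},{"claw":0.3,"translation":[0,0,0],"rotation":[0,0,0]},{"claw":0.3,"translation":[0,0,0],"rotation":[0,0,0]},{"claw":0.3,"translation":[0,0,0],"rotation":[0,0,0]},{"claw":0.3,"translation":[0,0,0],"rotation":[0,0,0]}]';python3 - <<'E'
from h import *
c=cur();T=tool_in_bin((10,38)); g=tgt(bin_pose(NARROW),T);print(rel(g,c))
E
python3 -m handwheel '[{"claw":1,"translation":[0,0,0],"rotation":[0,0,0]},{"claw":1,"translation":[0,0,0],"rotation":[0,0,0]},{"claw":1,"translation":[0,0,0],"rotation":[0,0,0]},{"claw":1,"translation":[0,0,0],"rotation":[0,0,0]},{"claw":1,"translation":[0,0,0],"rotation":[0,0,0]},{"claw":1,"translation":[0,0,0],"rotation":[0,0,0]},{"claw":1,"translation":[0,0,0],"rotation":[0,0,0]},{"claw":1,"translation":[0,0,0],"rotation":[0,0,0]}]' 60
python3 - <<'E'
from h import *
from plant import robot
o=robot.observe(); c=cur(o); print(o["joint_pos"].round(2))
yaw=np.arctan2(-c[0][0,1],c[0][1,1])
b=bin_pose((NARROW[0],NARROW[1],yaw)); T=(b[0].T@c[0],b[0].T@(c[1]-b[1])); print(T[1]); T[1][1]=0
print(yaw,Ro.from_matrix(T[0]).as_euler("xyz")); np.savez("Tn.npz",R=T[0],p=T[1])
E
```

```text
t: 18.85
tcp_pos: [0.4254, 0.1915, 0.0293]
eef_rot: [3.136, 0.957, 2.019]
wrist_force: [0.2, 0.7, 0.1]
opening: 0.704
gripper_force: 0.0
([0.34, -0.04, -0.1], [-0.0, -0.003, -0.004])
t: 19.65
tcp_pos: [0.4258, 0.1917, 0.0295]
eef_rot: [3.134, 0.957, 2.018]
wrist_force: [0.8, 1.7, 3.2]
opening: 0.485
gripper_force: 60.5
[-1.47  1.18  0.86  2.01  0.13  0.61 -0.53]
[0.02831449 0.00091392 0.02948171]
-1.1172730189624533 [3.13433045 0.95664738 3.13565748]
```

```bash
python3 -m handwheel '[{"claw":1,"translation":[-2,0,-1.4],"rotation":[0,0,0]},{"claw":1,"translation":[-5,0,-3.6],"rotation":[0,0,0]},{"claw":1,"translation":[-8,0,-5.7],"rotation":[0,0,0]},{"claw":1,"translation":[-11,0,-7.8],"rotation":[0,0,0]},{"claw":1,"translation":[-14,0,-9.9],"rotation":[0,0,0]},{"claw":1,"translation":[-17.5,0,-12.4],"rotation":[0,0,0]},{"claw":1,"translation":[-20,0,-14.1],"rotation":[0,0,0]},{"claw":1,"translation":[-20,0,-14.1],"rotation":[0,0,0]}]'; python3 q.py Tn.npz .215 -75,30,50
```

```text
t: 20.45
tcp_pos: [0.4251, 0.1904, 0.2764]
eef_rot: [3.128, 0.953, 2.01]
wrist_force: [0.1, -0.1, -2.1]
opening: 0.485
gripper_force: 60.7
hook [-492.9 -209.3   86.9] yaw,tilt,roll [36.4  0.2  0.2] F wall [ 0.1  0.1 -2.1] M [-0.54  0.85  0.01]
-75,30,50 [-23.49, -6.16, 38.93] [0.331, 0.836, 0.569]
```

```bash
python3 -m handwheel '[{"claw":1,"translation":[-1,-0.2,1.6],"rotation":[0.015,0.035,0.025]},{"claw":1,"translation":[-2.6,-0.7,4.2],"rotation":[0.035,0.09,0.06]},{"claw":1,"translation":[-4.3,-1.1,7],"rotation":[0.06,0.15,0.1]},{"claw":1,"translation":[-6,-1.6,10],"rotation":[0.085,0.215,0.147]},{"claw":1,"translation":[-7.9,-2,13],"rotation":[0.11,0.28,0.19]},{"claw":1,"translation":[-9.7,-2.5,16],"rotation":[0.136,0.344,0.234]},{"claw":1,"translation":[-11.5,-3,19],"rotation":[0.16,0.41,0.28]},{"claw":1,"translation":[-13.3,-3.5,22],"rotation":[0.187,0.473,0.322]}]' >/dev/null; python3 q.py Tn.npz .215 -75,30,50
```

```text
hook [-253.4  -90.4   52.8] yaw,tilt,roll [17.7 28.4  4.2] F wall [-0.4  1.3 -1.4] M [-0.19  0.58  0.05]
-75,30,50 [-16.72, 4.57, 9.95] [0.137, 0.364, 0.249]
```

```bash
python3 -m handwheel '[{"claw":1,"translation":[-2.6,0.7,1.5],"rotation":[0.02,0.055,0.037]},{"claw":1,"translation":[-5.2,1.4,3.1],"rotation":[0.042,0.113,0.077]},{"claw":1,"translation":[-7.8,2.1,4.6],"rotation":[0.064,0.17,0.116]},{"claw":1,"translation":[-10.4,2.8,6.2],"rotation":[0.085,0.226,0.155]},{"claw":1,"translation":[-13,3.5,7.8],"rotation":[0.106,0.283,0.19]},{"claw":1,"translation":[-15.3,4.1,9.1],"rotation":[0.125,0.333,0.228]},{"claw":1,"translation":[-16.5,4.5,9.9],"rotation":[0.137,0.364,0.249]},{"claw":1,"translation":[-16.5,4.5,9.9],"rotation":[0.137,0.364,0.249]}]'; python3 q.py Tn.npz .215 -32,-12.5,54 -32,27,54; python3 - <<'E'
from plant import robot
print(robot.observe()["joint_pos"].round(2))
E
```

```text
t: 22.05
tcp_pos: [0.5662, -0.2457, 0.242]
eef_rot: [3.138, 0.088, 1.377]
wrist_force: [-0.2, 0.1, -1.7]
opening: 0.485
gripper_force: 60.9
hook [-73.5  -1.1  30. ] yaw,tilt,roll [-0.3 49.8  0.1] F wall [-0.  -0.3 -1.7] M [-0.05  0.09 -0.01]
-32,-12.5,54 [-3.77, 0.12, 4.37] [0.001, 0.074, -0.005]
-32,27,54 [-4.12, 0.13, 0.44] [0.001, 0.074, -0.005]
[-0.05  0.61  0.65  1.54 -0.31  1.08  0.46]
```

```bash
python3 -m handwheel '[{"claw":1,"translation":[-0.3,0.1,1.5],"rotation":[0,0.03,0]},{"claw":1,"translation":[-1,0.12,3.5],"rotation":[0,0.074,0]},{"claw":1,"translation":[-2.2,0.12,4.4],"rotation":[0,0.074,-0.005]},{"claw":1,"translation":[-3.2,0.12,4.4],"rotation":[0,0.074,-0.005]},{"claw":1,"translation":[-3.7,0.12,4.4],"rotation":[0,0.074,-0.005]},{"claw":1,"translation":[-3.7,0.12,4.4],"rotation":[0,0.074,-0.005]},{"claw":1,"translation":[-3.7,0.12,4.4],"rotation":[0,0.074,-0.005]},{"claw":1,"translation":[-3.7,0.12,4.4],"rotation":[0,0.074,-0.005]}]'>/dev/null; python3 q.py Tn.npz .215 -27,-12.5,54
python3 -m handwheel '[{"claw":1,"translation":[-0.1,0,0],"rotation":[0,0,0]},{"claw":1,"translation":[-0.2,0,0],"rotation":[0,0,0]},{"claw":1,"translation":[-0.3,0,0],"rotation":[0,0,0]},{"claw":1,"translation":[-0.4,0,0],"rotation":[0,0,0]},{"claw":1,"translation":[-0.45,0,0],"rotation":[0,0,0]},{"claw":1,"translation":[-0.45,0,0],"rotation":[0,0,0]},{"claw":1,"translation":[-0.45,0,0],"rotation":[0,0,0]},{"claw":1,"translation":[-0.45,0,0],"rotation":[0,0,0]}]'>/dev/null; python3 q.py Tn.npz .215 -25,-12.5,54
```

```text
hook [-38.2   2.8 -10. ] yaw,tilt,roll [ 1.  54.1  0.6] F wall [-0.2  0.2 -1.7] M [-0.   -0.01 -0.03]
-27,-12.5,54 [-1.12, -0.26, 0.27] [0.006, -0.002, 0.009]
hook [-32.6   2.3 -10.4] yaw,tilt,roll [ 0.8 54.1  0.5] F wall [ 0.4 -0.3 -1.2] M [-0.02 -0.02  0.05]
-25,-12.5,54 [-0.76, -0.21, 0.22] [0.005, -0.001, 0.008]
```

```bash
python3 -m handwheel '[{"claw":1,"translation":[-0.1,-0.1,0.1],"rotation":[0.003,0,0.004]},{"claw":1,"translation":[-0.3,-0.2,0.1],"rotation":[0.006,0,0.009]},{"claw":1,"translation":[-0.45,-0.21,0.15],"rotation":[0.006,0,0.009]},{"claw":1,"translation":[-0.5,-0.21,0.2],"rotation":[0.006,0,0.009]},{"claw":1,"translation":[-0.5,-0.21,0.2],"rotation":[0.006,0,0.009]},{"claw":1,"translation":[-0.5,-0.21,0.2],"rotation":[0.006,0,0.009]},{"claw":1,"translation":[-0.5,-0.21,0.2],"rotation":[0.006,0,0.009]},{"claw":1,"translation":[-0.5,-0.21,0.2],"rotation":[0.006,0,0.009]}]'>/dev/null; python3 q.py Tn.npz .215 -25,-12.5,54
```

```text
hook [-27.6  -0.  -12.3] yaw,tilt,roll [-0.1 54.1 -0.1] F wall [-0.1 -1.1 -1.2] M [-0.01  0.03 -0.  ]
-25,-12.5,54 [-0.26, 0.0, 0.02] [-0.001, -0.001, -0.001]
```

```bash
python3 -m handwheel '[{"claw":1,"translation":[-0.1,0,0],"rotation":[0,0,0]},{"claw":1,"translation":[-0.2,0,0],"rotation":[0,0,0]},{"claw":1,"translation":[-0.3,0,0],"rotation":[0,0,0]},{"claw":1,"translation":[-0.35,0,0],"rotation":[0,0,0]},{"claw":1,"translation":[-0.35,0,0],"rotation":[0,0,0]},{"claw":1,"translation":[-0.35,0,0],"rotation":[0,0,0]},{"claw":1,"translation":[-0.35,0,0],"rotation":[0,0,0]},{"claw":1,"translation":[-0.35,0,0],"rotation":[0,0,0]}]'>/dev/null; python3 q.py Tn.npz .215
python3 -m handwheel '[{"claw":1,"translation":[-0.05,0,0],"rotation":[0,0,0]},{"claw":1,"translation":[-0.1,0,0],"rotation":[0,0,0]},{"claw":1,"translation":[-0.15,0,0],"rotation":[0,0,0]},{"claw":1,"translation":[-0.2,0,0],"rotation":[0,0,0]},{"claw":1,"translation":[-0.2,0,0],"rotation":[0,0,0]},{"claw":1,"translation":[-0.2,0,0],"rotation":[0,0,0]},{"claw":1,"translation":[-0.2,0,0],"rotation":[0,0,0]},{"claw":1,"translation":[-0.2,0,0],"rotation":[0,0,0]}]'>/dev/null; python3 q.py Tn.npz .215
```

```text
hook [-24.1  -0.1 -12.3] yaw,tilt,roll [-0.1 54.1 -0.1] F wall [-0.3 -0.2 -1.2] M [-0.03  0.01  0.06]
hook [-23.6  -0.  -12.4] yaw,tilt,roll [-0.1 54.2 -0.1] F wall [-5.5 -1.7  1.8] M [-0.27  1.02 -0.04]
```

Contact as expected. Back off, rise to the upper mouth.

```bash
python3 -m handwheel '[{"claw":1,"translation":[0.3,0,0],"rotation":[0,0,0]},{"claw":1,"translation":[0.75,0,0],"rotation":[0,0,0]},{"claw":1,"translation":[0.75,0,-1],"rotation":[0,0,0]},{"claw":1,"translation":[0.75,0,-2],"rotation":[0,0,0]},{"claw":1,"translation":[0.75,0,-2],"rotation":[0,0,0]},{"claw":1,"translation":[0.75,0,-2],"rotation":[0,0,0]},{"claw":1,"translation":[0.75,0,-2],"rotation":[0,0,0]},{"claw":1,"translation":[0.75,0,-2],"rotation":[0,0,0]}]' >/dev/null;python3 q.py Tn.npz .215 -16.6,7.5,54
```

```text
hook [-29.8  -0.3   7.2] yaw,tilt,roll [-0.2 54.1 -0.2] F wall [ 0.1 -0.5 -1.1] M [ 0.02 -0.    0.06]
-16.6,7.5,54 [-1.32, 0.04, -0.01] [-0.002, -0.001, -0.001]
```

```bash
python3 -m handwheel '[{"claw":1,"translation":[-0.3,0.04,-0.02],"rotation":[0,0,0]},{"claw":1,"translation":[-0.6,0.04,-0.02],"rotation":[0,0,0]},{"claw":1,"translation":[-0.8,0.04,-0.02],"rotation":[0,0,0]},{"claw":1,"translation":[-1.0,0.04,-0.02],"rotation":[0,0,0]},{"claw":1,"translation":[-1.2,0.04,-0.02],"rotation":[0,0,0]},{"claw":1,"translation":[-1.32,0.04,-0.02],"rotation":[0,0,0]},{"claw":1,"translation":[-1.32,0.04,-0.02],"rotation":[0,0,0]},{"claw":1,"translation":[-1.32,0.04,-0.02],"rotation":[0,0,0]}]' >/dev/null;python3 q.py Tn.npz .215 -15.1,7.5,50 -13.6,7.5,48 -12.1,7.5,46 -10.6,7.5,42 -9.1,7.5,38
```

```text
hook [-16.7   0.3   8. ] yaw,tilt,roll [-0.1 54.1 -0.1] F wall [ 0.  -0.6 -0.6] M [-0.02  0.03  0.  ]
-15.1,7.5,50 [-0.17, -0.03, 0.27] [-0.001, -0.071, -0.001]
-13.6,7.5,48 [-0.33, -0.03, 0.38] [-0.001, -0.106, -0.001]
-12.1,7.5,46 [-0.49, -0.03, 0.49] [-0.001, -0.141, -0.002]
-10.6,7.5,42 [-0.68, -0.03, 0.71] [-0.002, -0.211, -0.002]
-9.1,7.5,38 [-0.89, -0.03, 0.92] [-0.002, -0.281, -0.002]
```

```bash
python3 -m handwheel '[{"claw":1,"translation":[-0.08,-0.02,0.14],"rotation":[0,-0.035,0]},{"claw":1,"translation":[-0.17,-0.03,0.27],"rotation":[0,-0.071,0]},{"claw":1,"translation":[-0.33,-0.03,0.38],"rotation":[0,-0.106,0]},{"claw":1,"translation":[-0.49,-0.03,0.49],"rotation":[0,-0.141,0]},{"claw":1,"translation":[-0.68,-0.03,0.71],"rotation":[0,-0.211,0]},{"claw":1,"translation":[-0.87,-0.03,0.92],"rotation":[0,-0.281,0]},{"claw":1,"translation":[-0.87,-0.03,0.92],"rotation":[0,-0.281,0]},{"claw":1,"translation":[-0.87,-0.03,0.92],"rotation":[0,-0.281,0]}]' >/dev/null;python3 q.py Tn.npz .215 -7.6,7.5,34 -6.6,7,30 -5.6,6.5,24 -4.6,6,20
```

```text
hook [-10.    0.1   7.3] yaw,tilt,roll [-0.1 38.  -0.2] F wall [-0.4 -0.3 -0.6] M [-0.01  0.38  0.02]
-7.6,7.5,34 [-0.25, -0.01, 0.27] [-0.003, -0.07, -0.0]
-6.6,7,30 [-0.35, -0.01, 0.56] [-0.003, -0.139, -0.0]
-5.6,6.5,24 [-0.5, -0.01, 0.95] [-0.003, -0.244, -0.0]
-4.6,6,20 [-0.64, -0.01, 1.24] [-0.003, -0.314, -0.0]
```

```bash
python3 -m handwheel '[{"claw":1,"translation":[-0.1,-0.01,0.14],"rotation":[0,-0.035,0]},{"claw":1,"translation":[-0.2,-0.01,0.27],"rotation":[0,-0.07,0]},{"claw":1,"translation":[-0.3,-0.01,0.54],"rotation":[0,-0.139,0]},{"claw":1,"translation":[-0.37,-0.01,0.73],"rotation":[0,-0.19,0]},{"claw":1,"translation":[-0.44,-0.01,0.94],"rotation":[0,-0.244,0]},{"claw":1,"translation":[-0.56,-0.01,1.23],"rotation":[0,-0.314,0]},{"claw":1,"translation":[-0.56,-0.01,1.23],"rotation":[0,-0.314,0]},{"claw":1,"translation":[-0.56,-0.01,1.23],"rotation":[0,-0.314,0]}]' >/dev/null;python3 q.py Tn.npz .215 -3.6,4.5,14 -2.1,3.5,8 -1.1,1.5,1
```

```text
hook [-4.9 -0.1  5.9] yaw,tilt,roll [-0.2 20.  -0.2] F wall [-0.1  0.5 -1.2] M [ 0.03  0.7  -0.02]
-3.6,4.5,14 [-0.05, 0.0, 0.51] [-0.004, -0.105, -0.001]
-2.1,3.5,8 [-0.17, 0.0, 1.0] [-0.005, -0.209, -0.001]
-1.1,1.5,1 [-0.24, 0.01, 1.59] [-0.005, -0.332, -0.001]
```

```bash
python3 -m handwheel '[{"claw":1,"translation":[-0.02,0,0.25],"rotation":[0,-0.053,0]},{"claw":1,"translation":[-0.05,0,0.5],"rotation":[0,-0.106,0]},{"claw":1,"translation":[-0.1,0,0.75],"rotation":[0,-0.16,0]},{"claw":1,"translation":[-0.16,0,1.0],"rotation":[-0.004,-0.209,0]},{"claw":1,"translation":[-0.2,0,1.27],"rotation":[-0.004,-0.27,0]},{"claw":1,"translation":[-0.23,0,1.57],"rotation":[-0.004,-0.332,0]},{"claw":1,"translation":[-0.23,0,1.57],"rotation":[-0.004,-0.332,0]},{"claw":1,"translation":[-0.23,0,1.57],"rotation":[-0.004,-0.332,0]}]' >/dev/null;python3 q.py Tn.npz .215 0.4,-1,0
```

```text
hook [-0.4 -0.2  2.1] yaw,tilt,roll [-0.2  1.   0.1] F wall [-0.5 -0.4 -0.7] M [-0.05  1.02 -0.  ]
0.4,-1,0 [0.21, 0.01, 0.3] [-0.002, -0.018, -0.003]
```

```bash
python3 -m handwheel '[{"claw":1,"translation":[0.06,0,0.06],"rotation":[0,-0.01,0]},{"claw":1,"translation":[0.12,0,0.12],"rotation":[0,-0.018,0]},{"claw":1,"translation":[0.16,0,0.18],"rotation":[0,-0.018,0]},{"claw":1,"translation":[0.18,0,0.25],"rotation":[0,-0.018,0]},{"claw":1,"translation":[0.18,0,0.3],"rotation":[0,-0.018,0]},{"claw":1,"translation":[0.18,0,0.3],"rotation":[0,-0.018,0]},{"claw":1,"translation":[0.18,0,0.3],"rotation":[0,-0.018,0]},{"claw":1,"translation":[0.18,0,0.3],"rotation":[0,-0.018,0]}]' >/dev/null;python3 q.py Tn.npz .215 0.4,-1,0 
python3 -m handwheel '[{"claw":1,"translation":[-0.03,0,0.06],"rotation":[0,0,0]},{"claw":1,"translation":[-0.06,0,0.12],"rotation":[0,0,0]},{"claw":1,"translation":[-0.1,0,0.17],"rotation":[0,0,0]},{"claw":1,"translation":[-0.1,0,0.17],"rotation":[0,0,0]},{"claw":1,"translation":[-0.1,0,0.17],"rotation":[0,0,0]},{"claw":1,"translation":[-0.1,0,0.17],"rotation":[0,0,0]},{"claw":1,"translation":[-0.1,0,0.17],"rotation":[0,0,0]},{"claw":1,"translation":[-0.1,0,0.17],"rotation":[0,0,0]}]' >/dev/null;python3 q.py Tn.npz .215
```

```text
hook [ 0.3  0.1 -0.1] yaw,tilt,roll [-0.1 -0.1  0.1] F wall [-2.7 -0.3  5.2] M [-0.09 -0.06 -0.08]
0.4,-1,0 [0.07, -0.02, 0.05] [-0.001, 0.003, -0.002]
hook [ 0.6  0.2 -0.1] yaw,tilt,roll [-0.1 -0.1  0. ] F wall [-11.3  -3.8  10.5] M [-0.44  0.15 -0.57]
```

Seated. Release and back out.

```bash
python3 -m handwheel '[{"claw":0,"translation":[0.05,0,-0.1],"rotation":[0,0,0]},{"claw":0,"translation":[0.05,0,-0.1],"rotation":[0,0,0]},{"claw":0,"translation":[0.05,0,-0.1],"rotation":[0,0,0]},{"claw":0,"translation":[0.05,0,-0.1],"rotation":[0,0,0]},{"claw":0,"translation":[0.05,0,-0.1],"rotation":[0,0,0]},{"claw":0,"translation":[0.05,0,-0.1],"rotation":[0,0,0]},{"claw":0,"translation":[0.05,0,-1],"rotation":[0,0,0]},{"claw":0,"translation":[0.05,0,-3],"rotation":[0,0,0]}]'
python3 -m handwheel '[{"claw":0,"translation":[0,0,-3],"rotation":[0,0,0]},{"claw":0,"translation":[0,0,-7],"rotation":[0,0,0]},{"claw":0,"translation":[0,0,-11],"rotation":[0,0,0]},{"claw":0,"translation":[0,0,-15],"rotation":[0,0,0]},{"claw":0,"translation":[0,0,-19],"rotation":[0,0,0]},{"claw":0,"translation":[0,0,-22],"rotation":[0,0,0]},{"claw":0,"translation":[0,0,-24],"rotation":[0,0,0]},{"claw":0,"translation":[0,0,-24],"rotation":[0,0,0]}]'
python3 - <<'E'
from h import *
from plant import robot
s=robot.snapshot("scene");t=robot.snapshot("top")
def tl(s,x,y,w,h,k): return cv2.convertScaleAbs(cv2.resize(s["pixels"][y:y+h,x:x+w],(int(w*k),int(h*k)),interpolation=cv2.INTER_CUBIC),alpha=1.4)
a=np.hstack([tl(t,330,100,110,180,2.2),tl(s,90,170,180,180,2.2)]);
b=np.hstack([cv2.resize(t["pixels"],(a.shape[1]//2,200)),cv2.resize(s["pixels"],(a.shape[1]-a.shape[1]//2,200))])
cv2.imwrite("pics/end.png",np.vstack([a,b])); print(a.shape)
E
```

```text
t: 32.45
tcp_pos: [0.5538, -0.3091, 0.2049]
eef_rot: [3.137, 0.958, 1.377]
wrist_force: [0.9, 0.4, 0.4]
opening: 0.998
gripper_force: 0.0
t: 33.25
tcp_pos: [0.5935, -0.1127, 0.3446]
eef_rot: [3.128, 0.957, 1.38]
wrist_force: [-0.4, -0.6, -0.3]
opening: 1.001
gripper_force: 0.0
(396, 638, 3)
```

View pics/end.png

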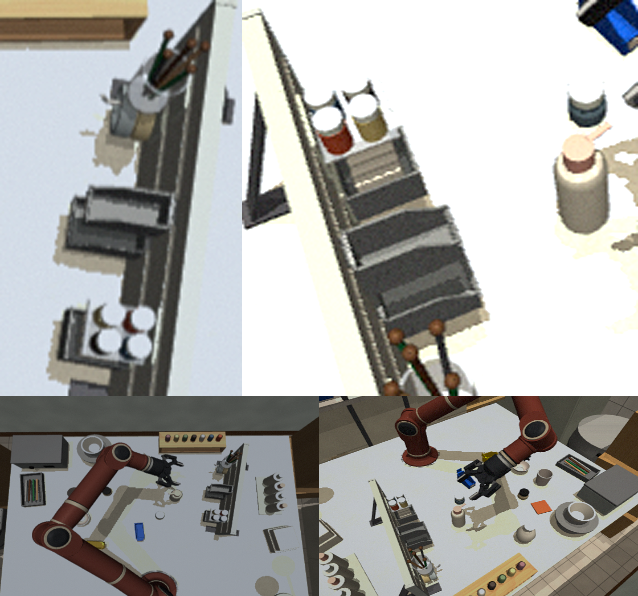

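The narrow bin is at (125,208) directly above the wide bin at (105,235). Both backs are on the wall, the bystanders still stand, and the gripper is clear. Handing in.

```bash
python3 -c "
from plant import robot
print(robot.sign_off())"
```

```text
the job is handed in; nothing more can be done
None
```

Both bins are back on the slatwall: the wide one in the lower groove, then the narrow one straight above it in the upper groove. Each sits flat against the wall and is released, and the job was handed in at about 33 s.

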